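# Free a stuck exchange block from the block heater and store it

## Task

The aluminium exchange block has stuck in the block heater: knock it along the well with the black plastic bar until its locking tongue is out from under the steel keeper strip, keeping the gripper's fingers off the block until then. Lay the bar back on the bench, lift the block out and stand it, holes up, in the free bay of the storage rack (the one with the rubber pad), without dropping it and without disturbing anything else on the bench.

Things in the scene. Friction and masses are not known exactly. Their poses are not given: they have to be found in the camera images.
- block: The stuck exchange block: aluminium, twelve dark holes (3 x 4) in its top, 0.25 to 0.4 kg. Main body 46 (x) x 56 (y) x 60 (z) mm. Origin: centre of the main body's underside; z up. At the start it stands in the well, axes parallel to the heater's, origin at heater (13, -33, 45) mm. In the well only its two ends, 56 mm apart in y, can be gripped: the side guards reach to 3 mm below its top.
- block_tongue (a point): Tip of the block's locking tongue, which is 40 wide, 10 high, along the foot and 8 mm out from the -y end; this point is 36 mm from the block's origin, 5 mm up. At the start it is hooked 6.5 mm under the keeper strip (no lifting) and the block is jammed by a side spring plunger: sliding it towards heater +y takes 10 to 18 N over the first 15 mm, then little.
- heater: Grey block heater, fixed on the bench, 190 (x) x 260 (y) mm, its flat deck at z = 65 mm. Origin: centre of its underside; x to its back (controls at -x), y along its well. Guards 8 mm thick stand along both long sides of the well, y from -66 to +66 mm, top at z = 102 mm; a brass spring housing on the back guard at y = -52 mm reaches x = 70, z = 91 mm. The deck beyond the well's ends is clear.
- well (a point): Middle of the well's floor: heater (15, 0, 45) mm. The well is 50 mm wide between its walls and guards (heater x from -10 to 40 mm), 126 mm long between the keeper strips (y from -63 to 63 mm) and 20 mm deep below the deck. The block may slide until its origin is at heater y = +35 mm.
- keeper (a point): Middle of the top of the steel keeper strip at the jammed end: heater (15, -69, 65) mm. The strip is 12 mm wide (y from -63 to -75 mm), flush with the deck, with a hollow 11.5 mm high below it. The tongue is clear of it once the block's origin has passed heater y = -23 mm; the plunger lets go by -17 mm. A like strip closes the other end.
- rack: White plastic rack, fixed: base 100 (x) x 244 (y) x 6 mm, four cross walls 9 mm thick and 90 mm long in x at y = -117, -39, 39, 117 mm, tapering from z = 74 to their top at 88 mm: three bays 69 mm long, open at both x sides. Origin: centre of its underside. A block with its tongue is 64 mm long and stands with its y along the rack's, either way round: in a bay it can be held only by its sides, 46 mm apart.
- bar: Knocking bar of solid black plastic, 130 (x) x 34 x 34 mm, about 0.2 kg, lying loose on the bench. Origin: centre of its underside, x along it.
- bar_center (a point): Centre of the knocking bar.
- pad: Black rubber pad, 60 (x) x 66 (y) x 2 mm, fixed in the middle of the free bay on the rack's base plate. Origin: centre of its underside, 6 mm above the bench; axes parallel to the rack's. The block's seat is its top, 8 mm above the bench.
- stored_a: Another exchange block of the same outside shape, with four large holes, stored in one bay of the rack, its y along the rack's y. Leave alone. Origin: centre of its underside, tongue included.
- stored_b: Another exchange block of the same outside shape, with six holes, stored in another bay of the rack. Leave alone. Origin: centre of its underside, tongue included.
- microplate: Clear 24-well plate with amber and white wells, 128 (x) x 86 (y) x 14 mm. Bystander. Origin: centre of its underside.
- tipbox: Closed pipette-tip box, blue with a clear lid, 122 (x) x 86 (y) x 66 mm. Bystander. Origin: centre of its underside.
- reservoir: Open white reagent trough, 130 (x) x 62 (y) x 34 mm. Bystander. Origin: centre of its underside.
- amber: Amber bottle, 60 mm across, 140 mm high, standing at the back. Bystander. Origin: centre of its underside.
- jar: Glass jar with white lid, 80 mm across, 110 mm high, standing at the back. Bystander. Origin: centre of its underside.
Mind the look-alikes: they are no part of the job. Leave any orange look-alike of the block alone.

How it is judged:
By the outcome, as a careful person would: the job done as asked, in the order asked, and still so for the second after the job is handed in, with the robot touching nothing.
It also fails if it takes over 72 s, if anything falls off the work surface, if the arm or the gripper's body presses on something with over 40 N, if the wrist force passes 120 N, or if a joint passes its speed limit or range.

## Robot

A 6-joint arm with a two-finger parallel gripper is mounted at the origin on the work surface. World frame = base frame: x ahead of the robot, y to its left, z up, the work surface at z = 0. Lengths are in m, angles in rad, forces in N, time in s.
With the tool pointing down it reaches from about 0.425 to 0.95 m from the base axis. Payload 3.5 kg.
Tool frame: the origin (TCP) lies at the centre of the arm's flange, where the gripper is bolted on; the fingertips stand 173 mm ahead of it and the grasp point (between the pads) lies 155 mm ahead of it (ctrl.tcp_to_grasp is the distance from the TCP to the grasp point, in m); z points along the fingers, x is the direction in which the jaws open and shut, and the axes are right-handed (so a half turn about z gives the same grasp; the last joint's range is limited). The gripper opens to 85 mm and grips with 20 to 120 N. Pads are 22 mm wide; open, the fingers measure 114 mm over their backs; the gripper's body (76 mm by 85 mm) begins 54 mm behind the grasp point. The pads swing forward as they close: fully open they stand 13 mm farther back than shut.
Start: joints at [-1.252, 0.286, 1.577, -0, 1.279, -0.15], TCP at [0.305, -0.602, 0.405] pointing down, gripper open.
Joint ranges: [-2.77, 2.77], [-0.9, 2.22], [0.21, 2.48], [-1.53, 4.67], [0.24, 2.81], [-2.84, 2.84]. Speed limits (rad/s): [2.79, 2.79, 3.14, 3.14, 3.14, 3.14].

## Interface

Orientations are given as a unit quaternion [x, y, z, w].
In Python, from plant import readout, imaging, ctrl, spotter gives the robot as it stands.
- The arm moves only by the tool apply_moves, never from a script. Its argument "steps" is a list of rows, each an object of numbers: "tx", "ty", "tz": the shift along the tool's x, y, z in mm; "wx", "wy", "wz": the turn, a rotation vector about the tool's x, y, z in rad. In form: [{"tx": .., "ty": .., "tz": .., "wx": .., "wy": .., "wz": ..}, ...]. A call has 1 to 12 rows; each row is the pose to reach, as a shift and turn from the pose commanded when the call began, along the tool's axes at that moment; what a row does not reach only later rows make up. A row lasts 1/10 s, in which the tool goes at most 50 mm and 8.59 degrees, less where a joint would pass 70% of its speed; a pose out of reach is approached as far as the arm can. A call with a gripper value outside its range is refused whole. "hand" is the opening, from 0 (shut) to 1 (fully open), set as the call begins (left out, the last holds). The fingers move at their own pace and stop on an object; "force" is the grip in N (left out, the last holds). Time passes only in rows, so rows that repeat a pose let the fingers close. It gives the time, the measured TCP pose, the force and the opening at its end, in the units of the state.
- readout.get_state(): the state, without advancing time (a new reading comes with each control period).
- imaging.read_camera(name): name is "side" or "top" or "wrist"; returns a dict with "img" (400x640x3 uint8, red, green, blue), "vfov" (degrees; the focal length in pixels is half the picture's height over the tangent of half this angle, whatever the lens; pixels are square), "cx", "cy" (the principal point, pixels), "R" (3x3) and "t" (3): a world point X has camera coordinates R X + t; the wrist camera has in their place "tool_from_camera" (4x4, takes a point from camera to tool coordinates, whose origin is the TCP and whose axes are the tool frame's). Camera axes: x right, y down, z forward; pixel columns grow to the right and rows downward; lengths in m; the calibration is good to about 2 mm. A picture is of the moment at which its call begins: read the wrist's pose just before it. There is no depth.
- ctrl.sign_off(): hands the job in, once; it reports no verdict.
Trained networks look in the newest picture that a camera, given by its name, has taken for a name from the list of things; names that differ only in an ending like _2 or _b are one class to them, and where a whole thing is asked for, a point or a joint stands for the part that bears it (a point fixed in the world has none). Each returns a list of dicts, best first, with "confidence" (0 to 1); they miss things now and then, are a little off and sometimes report something else, mostly with a low value. They report only what shows in the picture. A call takes as long as a camera call. They do not tell look-alikes from the thing itself.
- spotter.trace(camera, label): "region" (400x640 bool, what is visible of it) and "uv" ([column, row] in pixels, amid what is visible of it).
The state is a dict: "time": time; "qpos": joint angles; "dq": joint speeds; "joint_efforts": joint torques, N m; "eef_pos": TCP position; "tcp_rot": TCP orientation; "contact_force": force on the tool from outside, world axes, zero at the start; "wrist_torque": the same for the moment, N m; "opening": opening from 0.0 (shut) to 1.0 (fully open).
Only numpy, scipy, OpenCV 4.12 (cv2) and the standard library are available. Lean on these libraries where they do the work, as an engineer would, in place of code of your own. Each camera call takes 0.05 s, during which the arm holds its last target.

## Working session

There is one attempt and no reset: what is moved stays moved. The work goes in short steps, Python scripts to look and compute and a tool call to move; the robot and the scene stay as the last step left them, time stands still between calls to the robot, and variables do not carry over. Pictures are saved under pics/ and viewed, and the job is handed in when it is done.

Besides the shell and the picture viewer there is one more tool, called after ">>>" as name(argument=value, ...), one argument or row to a line, values as JSON. apply_moves: Moves the arm, as the interface text tells. Its arguments: {"type":"object","properties":{"steps":{"type":"array","items":{"type":"object","properties":{"tx":{"type":"number"},"ty":{"type":"number"},"tz":{"type":"number"},"wx":{"type":"number"},"wy":{"type":"number"},"wz":{"type":"number"}}}},"hand":{"type":"number"},"force":{"type":"number"}},"required":["steps"]}

```bash
ls; mkdir -p pics; python3 - <<'E'
from plant import readout, imaging, ctrl, spotter
import cv2
print(readout.get_state()); print(ctrl.tcp_to_grasp)
for n in ["side","top","wrist"]:
    d=imaging.read_camera(n); cv2.imwrite(f"pics/{n}0.png",d["img"][:,:,::-1]); print(n,{k:v for k,v in d.items() if k!="img"})
E
```

```text
pics
{'time': 0.0, 'qpos': array([-1.25199572e+00,  2.87178318e-01,  1.57817276e+00,  2.21980141e-06,
        1.27860307e+00, -1.50011375e-01]), 'dq': array([ 0.00030026,  0.00054692,  0.0006214 ,  0.00020565, -0.00035205,
       -0.00077975]), 'joint_efforts': array([ 5.89619849e-04, -4.05982983e+01, -2.92622674e+01, -6.18990998e-05,
        5.85749614e-03, -2.14435936e-06]), 'eef_pos': array([ 0.30492318, -0.60192024,  0.40334056]), 'tcp_rot': array([ 8.52004744e-01, -5.23532732e-01, -9.01637347e-04, -7.62377066e-04]), 'contact_force': array([0.22989571, 0.19962453, 0.2842577 ]), 'wrist_torque': array([ 0.0137745 , -0.01287184, -0.02034767]), 'opening': 1.0013554545026186}
0.1547
side {'vfov': 52.88786482192896, 'cx': 323.8752144376784, 'cy': 195.7626878727432, 'R': array([[-0.87672432, -0.48087255,  0.01077254],
       [-0.2940421 ,  0.51810298, -0.80318649],
       [ 0.38064906, -0.70734072, -0.59563026]]), 't': array([0.4645066 , 0.213827  , 0.76767031])}
top {'vfov': 48.44808544914028, 'cx': 314.2115899986783, 'cy': 200.173099090202, 'R': array([[-0.02827572, -0.99956962, -0.00781376],
       [-0.99767807,  0.02870501, -0.06176164],
       [ 0.06195935,  0.00604926, -0.99806034]]), 't': array([0.02812858, 0.54648215, 1.09585724])}
wrist {'vfov': 62.61784147899698, 'cx': 320.95869799692184, 'cy': 205.56957554877337, 'tool_from_camera': array([[ 9.99999350e-01,  8.58832229e-04, -7.49852250e-04,
         8.95873222e-04],
       [-5.74029704e-04,  9.47517848e-01,  3.19702360e-01,
        -8.33028675e-02],
       [ 9.85069080e-04, -3.19701722e-01,  9.47517725e-01,
         2.98971393e-02],
       [ 0.00000000e+00,  0.00000000e+00,  0.00000000e+00,
         1.00000000e+00]])}
```

View pics/side0.png

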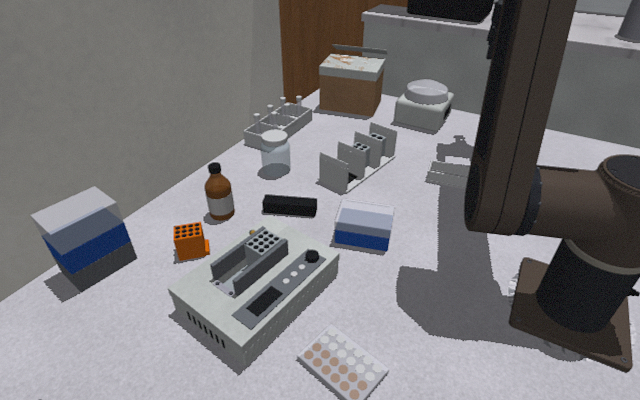

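View pics/top0.png

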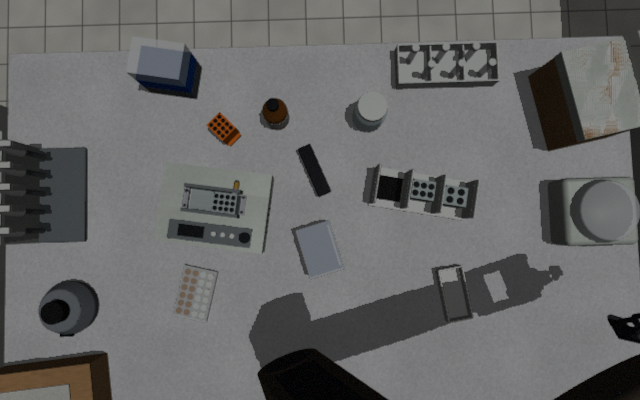

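View pics/wrist0.png

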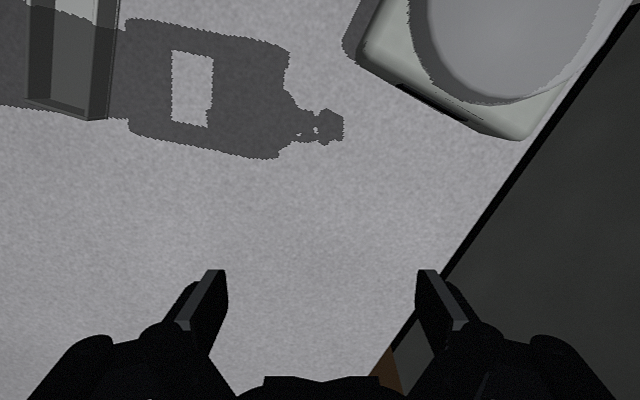

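```bash
cat > h.py <<'E'
from plant import readout, imaging, ctrl, spotter
import numpy as np, cv2
from scipy.spatial.transform import Rotation as Ro
def cam(n):
    s=readout.get_state(); d=imaging.read_camera(n)
    d["f"]=200/np.tan(np.radians(d["vfov"])/2)
    if n=="wrist":
        T=np.eye(4);T[:3,:3]=Ro.from_quat(s["tcp_rot"]).as_matrix();T[:3,3]=s["eef_pos"]
        W=np.linalg.inv(T@d["tool_from_camera"]); d["R"]=W[:3,:3]; d["t"]=W[:3,3]
    return d
def proj(d,X):
    c=np.atleast_2d(X)@d["R"].T+d["t"]; return np.c_[d["cx"]+d["f"]*c[:,0]/c[:,2], d["cy"]+d["f"]*c[:,1]/c[:,2]]
def back(d,uv,z):
    uv=np.atleast_2d(uv).astype(float); r=np.c_[(uv[:,0]-d["cx"])/d["f"],(uv[:,1]-d["cy"])/d["f"],np.ones(len(uv))]@d["R"]
    o=-d["R"].T@d["t"]; return o+r*((z-o[2])/r[:,2])[:,None]
def crop(d,name,x0,y0,x1,y1,k,pts=None):
    im=cv2.resize(d["img"][y0:y1,x0:x1,::-1].copy(),None,fx=k,fy=k,interpolation=cv2.INTER_CUBIC)
    if pts is not None:
        for p in pts: cv2.circle(im,(int((p[0]-x0+.5)*k),int((p[1]-y0+.5)*k)),2,(0,0,255),-1)
    cv2.imwrite("pics/"+name,im)
E
python3 - <<'E'
from h import *
d=cam("top"); crop(d,"top_heat.png",150,90,350,240,4); crop(d,"top_rack.png",350,150,490,230,5)
for n in ["heater","block","bar","rack","pad","stored_a","tipbox","microplate","reservoir","amber","jar"]:
    for r in spotter.trace("top",n)[:3]:
        m=r["region"].astype(np.uint8); c=cv2.findContours(m,0,2)[0]; c=max(c,key=len)
        print(n,round(r["confidence"],2),np.round(r["uv"]),cv2.minAreaRect(c))
E
```

```text
heater 0.95 [206. 207.] ((213.86923217773438, 208.04615783691406), (111.63125610351562, 80.25047302246094), 7.125016689300537)
heater 0.47 [194. 296.] ((195.16209411621094, 293.2239990234375), (35.48780059814453, 53.243896484375), 12.680383682250977)
block 0.92 [226. 132.] ((224.50003051757812, 129.50001525878906), (31.11269760131836, 18.384777069091797), 45.0)
block 0.59 [227. 202.] ((226.190673828125, 202.93508911132812), (29.27452850341797, 20.086830139160156), 7.765166282653809)
block 0.56 [453. 197.] ((455.16162109375, 196.70770263671875), (24.80694580078125, 21.4580078125), 7.125016689300537)
bar 0.68 [313. 170.] ((314.163818359375, 170.2155303955078), (52.785194396972656, 15.100241661071777), 66.80140686035156)
rack 0.89 [421. 201.] ((423.8252258300781, 192.8131103515625), (107.10757446289062, 42.1517219543457), 9.039482116699219)
pad 0.62 [391. 189.] ((389.7080993652344, 188.64739990234375), (23.79694938659668, 24.329151153564453), 8.746162414550781)
stored_a 0.68 [454. 196.] ((455.26995849609375, 196.6099853515625), (23.05168342590332, 20.930362701416016), 8.130102157592773)
[... 807 characters left out ...]
.05718994140625), (107.2204360961914, 42.05681610107422), 8.790543556213379)
reservoir 0.46 [372. 112.] ((370.0000305175781, 111.50000762939453), (32.64659118652344, 42.0380744934082), 26.56505012512207)
amber 0.63 [277. 116.] ((275.9827880859375, 113.7069091796875), (33.239463806152344, 25.8116512298584), 68.19859313964844)
amber 0.33 [315. 171.] ((314.38873291015625, 169.97503662109375), (52.891448974609375, 14.134784698486328), 65.77225494384766)
amber 0.17 [196. 294.] ((195.20155334472656, 293.4259033203125), (35.53237533569336, 52.74088668823242), 11.821487426757812)
jar 0.76 [368. 112.] ((369.558837890625, 111.73529052734375), (32.92772674560547, 42.18865203857422), 30.963756561279297)
```

View pics/top_heat.png

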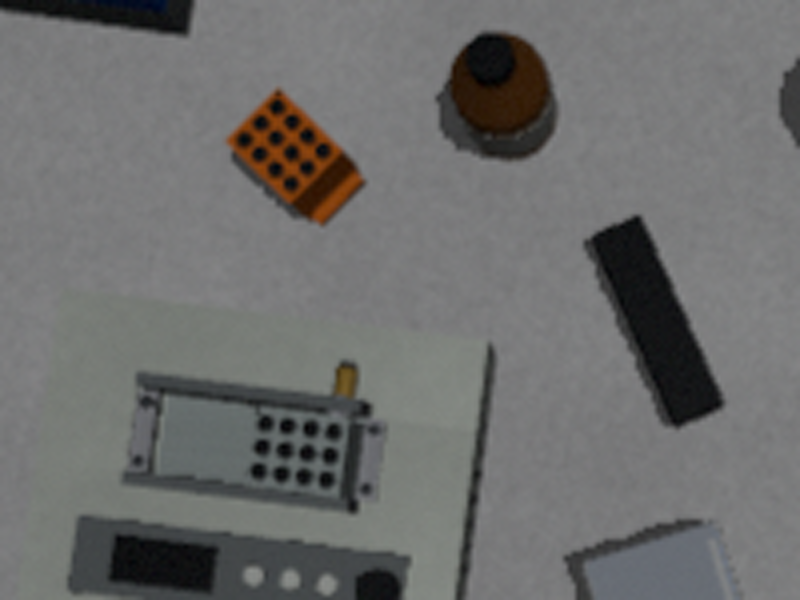

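View pics/top_rack.png

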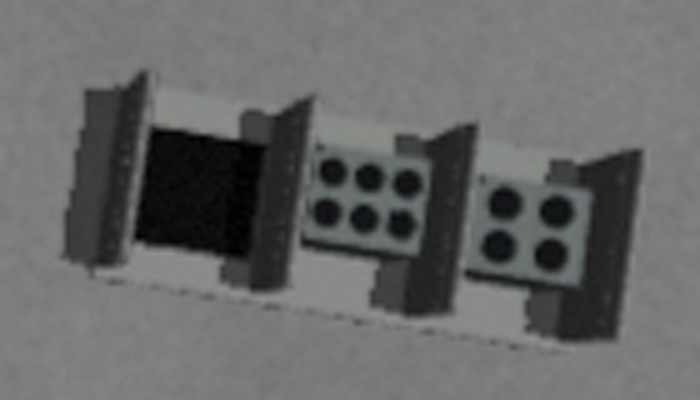

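```bash
cat >> h.py <<'E'
def fit2d(M,W):
    M=np.array(M,float)[:,:2];W=np.array(W)[:,:2];mc=M.mean(0);wc=W.mean(0);A=(M-mc);B=(W-wc)
    th=np.arctan2((A[:,0]*B[:,1]-A[:,1]*B[:,0]).sum(),(A*B).sum());c,s=np.cos(th),np.sin(th);R=np.array([[c,-s],[s,c]])
    t=wc-R@mc; return t,th,np.linalg.norm(M@R.T+t-W,axis=1)
E
python3 - <<'E'
from h import *
d=cam("top")
def cl(p,x0,y0,k): return np.array(p,float)/k+[x0,y0]-.5
g=cl([[137,374],[370,405],[123,483],[357,511]],150,90,4)
print("heater",fit2d([[.048,.066],[.048,-.066],[-.018,.066],[-.018,-.066]],back(d,g,.102)))
b=cl([[585,240],[640,216],[722,405],[677,427]],150,90,4)
W=back(d,b,.034);print("bar",fit2d([[.065,.017],[.065,-.017],[-.065,-.017],[-.065,.017]],W))
p=cl([[150,128],[136,245]],350,150,5);print("padleft",back(d,p,.008))
w=cl([[150,70],[315,96],[477,124],[642,150],[615,340],[450,314],[285,290],[128,264]],350,150,5)
print("rack",fit2d([[.045,.117],[.045,.039],[.045,-.039],[.045,-.117],[-.045,-.117],[-.045,-.039],[-.045,.039],[-.045,.117]],back(d,w,.088)))
E
```

```text
heater (array([0.53356441, 0.25287042]), np.float64(-0.15139155355949843), array([0.00297736, 0.00308067, 0.00237482, 0.00334068]))
bar (array([0.62107571, 0.01215753]), np.float64(0.4028243050549852), array([0.00165113, 0.00186187, 0.00180194, 0.00154904]))
padleft [[ 0.60639441 -0.15430753  0.008     ]
 [ 0.54731431 -0.14504311  0.008     ]]
rack (array([ 0.5574818 , -0.25024439]), np.float64(-0.18635248882487757), array([0.00130245, 0.00129341, 0.00076006, 0.00084329, 0.00124349,
       0.00079027, 0.0013071 , 0.00353952]))
```

```bash
cat >> h.py <<'E'
def goto(x,y,z,yaw):
    """tool delta (mm, rad) from measured pose to TCP at x,y,z pointing down with tool-x yaw"""
    s=readout.get_state(); R=Ro.from_quat(s["tcp_rot"]).as_matrix(); c,sn=np.cos(yaw),np.sin(yaw)
    Rt=np.array([[c,sn,0],[sn,-c,0],[0,0,-1.]])
    print("t",np.round(R.T@(np.array([x,y,z])-s["eef_pos"])*1000,1),"w",np.round(Ro.from_matrix(R.T@Rt).as_rotvec(),4),"time",round(s["time"],2),"q",np.round(s["qpos"],2),"F",np.round(s["contact_force"],1),"op",round(s["opening"],3))
E
python3 -c "
from h import *
goto(.621,.012,.34,-1.168)"
```

```text
t [-405.1 -559.4   64.7] w [ 0.     -0.      0.0661] time 0.8 q [-1.25  0.29  1.58 -0.    1.28 -0.15] F [ 0.5 -1.2 -1. ] op 0.999
```

>>> apply_moves(
  steps=[
    {"tx":-405,"ty":-559,"tz":30,"wz":0.066},
    {"tx":-405,"ty":-559,"tz":30,"wz":0.066},
    {"tx":-405,"ty":-559,"tz":30,"wz":0.066},
    {"tx":-405,"ty":-559,"tz":30,"wz":0.066},
    {"tx":-405,"ty":-559,"tz":30,"wz":0.066},
    {"tx":-405,"ty":-559,"tz":30,"wz":0.066},
    {"tx":-405,"ty":-559,"tz":30,"wz":0.066},
    {"tx":-405,"ty":-559,"tz":30,"wz":0.066},
    {"tx":-405,"ty":-559,"tz":65,"wz":0.066},
    {"tx":-405,"ty":-559,"tz":65,"wz":0.066},
    {"tx":-405,"ty":-559,"tz":65,"wz":0.066},
    {"tx":-405,"ty":-559,"tz":65,"wz":0.066},
  ],
)

```text
$.steps[0]: bad value
```

>>> apply_moves(
  steps=[
    {"tx":-405,"ty":-559,"tz":30,"wx":0,"wy":0,"wz":0.066},
    {"tx":-405,"ty":-559,"tz":30,"wx":0,"wy":0,"wz":0.066},
    {"tx":-405,"ty":-559,"tz":30,"wx":0,"wy":0,"wz":0.066},
    {"tx":-405,"ty":-559,"tz":30,"wx":0,"wy":0,"wz":0.066},
    {"tx":-405,"ty":-559,"tz":30,"wx":0,"wy":0,"wz":0.066},
    {"tx":-405,"ty":-559,"tz":30,"wx":0,"wy":0,"wz":0.066},
    {"tx":-405,"ty":-559,"tz":30,"wx":0,"wy":0,"wz":0.066},
    {"tx":-405,"ty":-559,"tz":30,"wx":0,"wy":0,"wz":0.066},
    {"tx":-405,"ty":-559,"tz":30,"wx":0,"wy":0,"wz":0.066},
    {"tx":-405,"ty":-559,"tz":65,"wx":0,"wy":0,"wz":0.066},
    {"tx":-405,"ty":-559,"tz":65,"wx":0,"wy":0,"wz":0.066},
    {"tx":-405,"ty":-559,"tz":65,"wx":0,"wy":0,"wz":0.066},
  ],
)

```text
time: 2.0
eef_pos: [0.5786, -0.0693, 0.3576]
tcp_rot: [0.834, -0.551, 0.001, -0.0]
contact_force: [0.1, 0.4, -0.2]
opening: 0.997
```

```bash
python3 -c "
from h import *
goto(.621,.012,.34,-1.168)"
```

```text
t [-58.2 -70.8  17.6] w [-0.0009 -0.0009  0.0001] time 2.0 q [-0.29  0.13  1.85 -0.    1.16  0.87] F [ 0.1  0.4 -0.2] op 0.997
```

>>> apply_moves(
  steps=[
    {"tx":-58,"ty":-71,"tz":18,"wx":0,"wy":0,"wz":0},
    {"tx":-58,"ty":-71,"tz":18,"wx":0,"wy":0,"wz":0},
    {"tx":-58,"ty":-71,"tz":18,"wx":0,"wy":0,"wz":0},
  ],
)

```text
time: 2.3
eef_pos: [0.6215, 0.0143, 0.3378]
tcp_rot: [0.836, -0.549, -0.001, -0.0]
contact_force: [0.5, 0.1, -0.6]
opening: 1.0
```

```bash
python3 - <<'E'
from h import *
d=cam("wrist"); 
c=np.cos(.403);s=np.sin(.403)
pts=[[.621+c*a-s*b,.012+s*a+c*b,.034] for a in(-.065,.065) for b in (-.017,.017)]
crop(d,"w1.png",0,0,640,400,1,proj(d,pts))
goto(.621,.012,.34,-1.168)
E
```

```text
t [ 0.3  0.1 -1.6] w [0.0014 0.0008 0.0042] time 2.35 q [-0.14  0.23  1.77 -0.    1.14  1.02] F [ 0.3 -1.   0.4] op 1.001
```

View pics/w1.png

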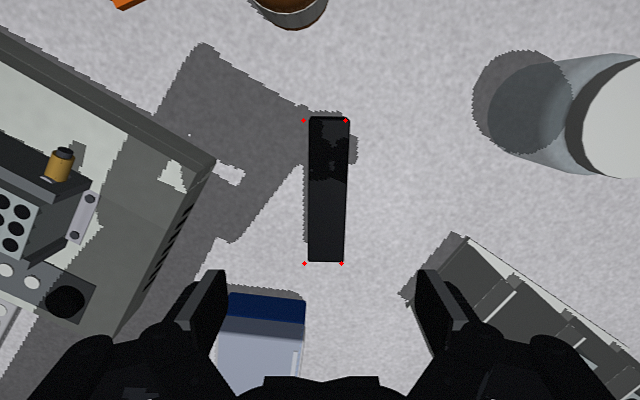

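```bash
python3 - <<'E'
from h import *
d=cam("wrist"); crop(d,"w2.png",270,100,390,280,4)
crop(d,"w2h.png",0,0,220,340,2.5) if 0 else None
cv2.imwrite("pics/w2g.png",np.clip(cv2.resize(d["img"][100:280,270:390,::-1],None,fx=4,fy=4).astype(float)*3,0,255).astype(np.uint8))
goto(.621,.012,.34,-1.168)
E
```

```text
t [-0.9 -0.7 -1.1] w [0.001  0.0001 0.0023] time 2.4 q [-0.15  0.23  1.77 -0.    1.14  1.02] F [ 0.8 -0.1 -0.4] op 1.004
```

View pics/w2g.png

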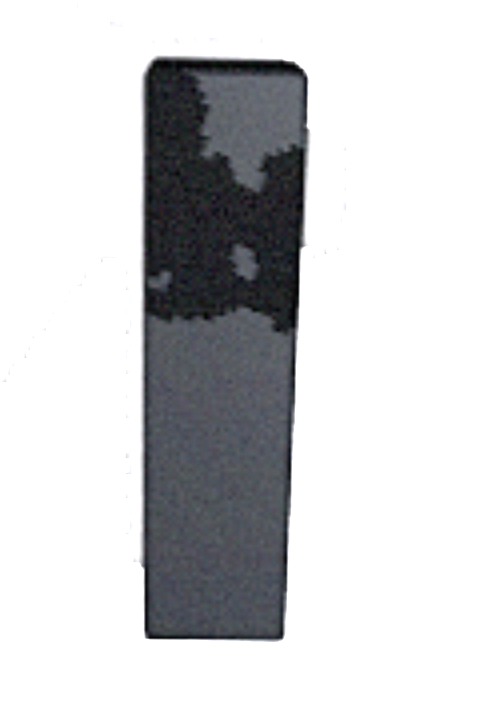

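```bash
python3 - <<'E'
from h import *
d=cam("wrist")
p=np.array([[146,73],[307,73],[283,638],[146,638]])/4+[270,100]-.5
# left in image = ? model
W=back(d,p,.034);print(W)
t,th,r=fit2d([[.065,.017],[.065,-.017],[-.065,-.017],[-.065,.017]],W);print(t,th,r)
goto(t[0],t[1],.155+.030+.04,th-np.pi/2)
E
```

```text
[[ 0.67618724  0.04724952  0.034     ]
 [ 0.68904754  0.01731105  0.034     ]
 [ 0.57070105 -0.03084534  0.034     ]
 [ 0.55805841 -0.00145501  0.034     ]]
[0.62349856 0.00806505] 0.3898245698665035 [0.00157841 0.00106925 0.00174556 0.00126605]
t [  2.8  -2.  114.4] w [ 0.0003 -0.0003  0.0135] time 2.45 q [-0.15  0.23  1.77 -0.    1.14  1.02] F [-0.4 -1.2 -0.9] op 0.998
```

>>> apply_moves(
  steps=[
    {"tx":3,"ty":-2,"tz":45,"wx":0,"wy":0,"wz":0.013},
    {"tx":3,"ty":-2,"tz":90,"wx":0,"wy":0,"wz":0.013},
    {"tx":3,"ty":-2,"tz":125,"wx":0,"wy":0,"wz":0.013},
    {"tx":3,"ty":-2,"tz":145,"wx":0,"wy":0,"wz":0.013},
    {"tx":3,"ty":-2,"tz":155,"wx":0,"wy":0,"wz":0.013},
    {"tx":3,"ty":-2,"tz":161,"wx":0,"wy":0,"wz":0.013},
    {"tx":3,"ty":-2,"tz":161,"wx":0,"wy":0,"wz":0.013},
  ],
)

```text
time: 3.15
eef_pos: [0.6238, 0.0071, 0.1789]
tcp_rot: [0.83, -0.557, 0.0, -0.0]
contact_force: [-0.4, 0.4, -0.0]
opening: 0.997
```

>>> apply_moves(
  steps=[
    {"tx":0,"ty":0,"tz":0,"wx":0,"wy":0,"wz":0},
    {"tx":0,"ty":0,"tz":0,"wx":0,"wy":0,"wz":0},
    {"tx":0,"ty":0,"tz":0,"wx":0,"wy":0,"wz":0},
    {"tx":0,"ty":0,"tz":0,"wx":0,"wy":0,"wz":0},
    {"tx":0,"ty":0,"tz":0,"wx":0,"wy":0,"wz":0},
    {"tx":0,"ty":0,"tz":0,"wx":0,"wy":0,"wz":0},
    {"tx":0,"ty":0,"tz":0,"wx":0,"wy":0,"wz":0},
    {"tx":0,"ty":0,"tz":0,"wx":0,"wy":0,"wz":0},
  ],
  hand=0.2,
  force=100,
)

```text
time: 3.95
eef_pos: [0.6243, 0.008, 0.1797]
tcp_rot: [0.831, -0.557, 0.001, -0.001]
contact_force: [0.2, 1.6, 5.3]
opening: 0.378
```

```bash
python3 - <<'E'
from h import *
d=cam("wrist"); crop(d,"w3.png",0,0,640,400,1)
goto(.6235,.008,.3,-1.181)
E
```

```text
t [  -0.2    0.5 -120.4] w [-0.0019 -0.0008  0.0001] time 4.0 q [-0.15  0.45  1.82  0.    0.87  1.03] F [-1.   1.   5.7] op 0.381
```

View pics/w3.png

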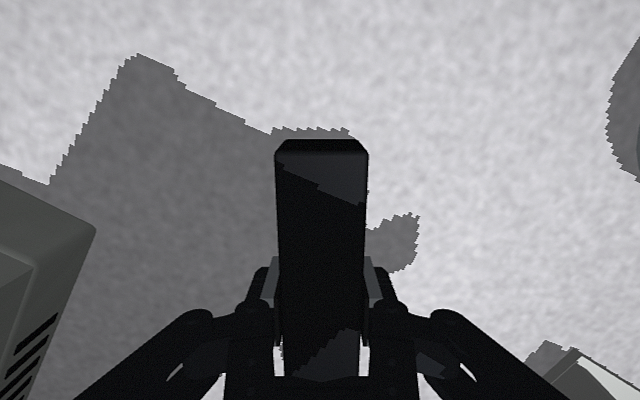

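```bash
python3 -c "
from h import *
goto(.523,.0825,.40,-.151)"
```

```text
t [-107.2   65.  -220.6] w [-0.0013 -0.0017 -1.0299] time 4.0 q [-0.15  0.45  1.82  0.    0.87  1.03] F [-1.   1.   5.7] op 0.381
```

>>> apply_moves(
  steps=[
    {"tx":0,"ty":0,"tz":-30,"wx":0,"wy":0,"wz":0},
    {"tx":0,"ty":0,"tz":-75,"wx":0,"wy":0,"wz":0},
    {"tx":-20,"ty":10,"tz":-120,"wx":0,"wy":0,"wz":-0.14},
    {"tx":-40,"ty":20,"tz":-160,"wx":0,"wy":0,"wz":-0.28},
    {"tx":-55,"ty":30,"tz":-195,"wx":0,"wy":0,"wz":-0.42},
    {"tx":-70,"ty":40,"tz":-220,"wx":0,"wy":0,"wz":-0.56},
    {"tx":-85,"ty":50,"tz":-220,"wx":0,"wy":0,"wz":-0.7},
    {"tx":-95,"ty":60,"tz":-220,"wx":0,"wy":0,"wz":-0.84},
    {"tx":-105,"ty":65,"tz":-220,"wx":0,"wy":0,"wz":-0.96},
    {"tx":-107,"ty":65,"tz":-220,"wx":0,"wy":0,"wz":-1.03},
    {"tx":-107,"ty":65,"tz":-220,"wx":0,"wy":0,"wz":-1.03},
  ],
)

```text
time: 5.1
eef_pos: [0.5221, 0.0826, 0.397]
tcp_rot: [0.997, -0.075, -0.001, 0.0]
contact_force: [-0.9, -0.7, -1.8]
opening: 0.382
```

```bash
python3 - <<'E'
from h import *
d=cam("wrist"); crop(d,"w4.png",0,0,640,400,1)
import pickle; pickle.dump(d,open("w4.pkl","wb"))
goto(.523,.0825,.40,-.151)
E
```

```text
t [ 0.6 -0.2 -2.8] w [ 0.0004  0.0019 -0.001 ] time 5.15 q [-0.04 -0.03  1.94 -0.    1.23  0.12] F [-0.1  0.3 -1.7] op 0.378
```

View pics/w4.png

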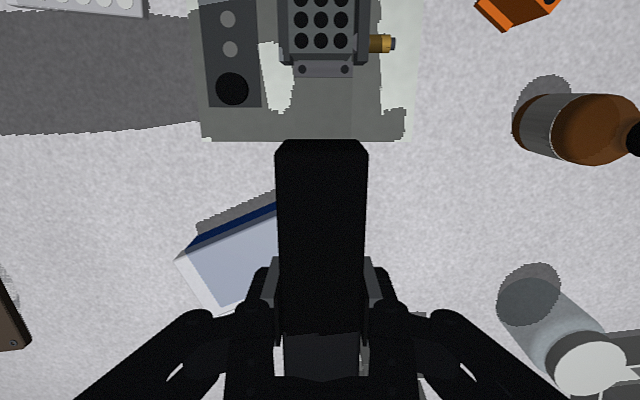

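```bash
python3 - <<'E'
from h import *
import pickle; d=pickle.load(open("w4.pkl","rb"))
crop(d,"w4c.png",190,0,430,150,3.3)
crop(d,"w4d.png",270,0,370,90,7)
E
```

```text
(no output)
```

View pics/w4c.png

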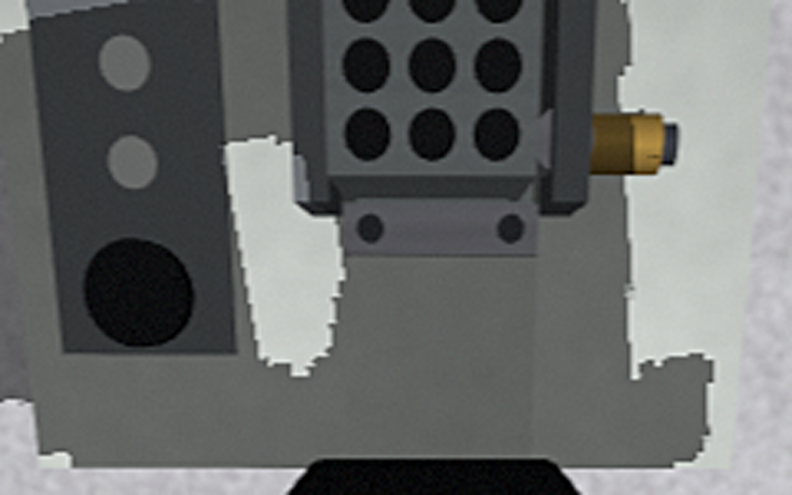

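View pics/w4d.png

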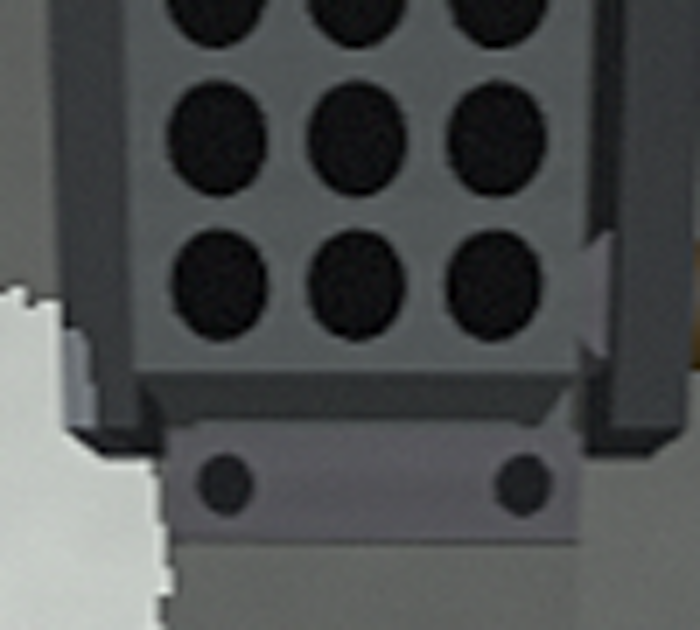

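```bash
python3 - <<'E'
from h import *
import pickle; d=pickle.load(open("w4.pkl","rb"))
P=[[-10,-61,105,133,372],[36,-61,105,583,370],[-10,-75,65,165,542],[40,-75,65,580,542],[-18,-66,102,65,428],[-10,-66,102,133,430],[40,-66,102,608,430],[48,-66,102,685,430]]
M=[];W=[]
for x,y,z,u,v in P:
    W.append(back(d,[[u/7+270-.5,v/7-.5]],z/1000)[0]);M.append([x/1000,y/1000])
t,th,r=fit2d(M,W);print(t,th,np.round(r*1000,1))
c,s=np.cos(th),np.sin(th);R=np.array([[c,-s],[s,c]])
print(np.round((np.array(W)[:,:2]-t)@R*1000,1))
for n,p in {"well":[15,0],"bar-start(y-145)":[15,-145],"blk":[13,-33]}.items(): print(n,R@np.array(p)/1000+t)
# bar tip: far end corner in image: end top corners
b=np.array([[275,152],[369,152]]);zb=.397-.180+.034
print("bartip",back(d,b,zb), "tcp",.5221,.0826)
E
```

```text
[0.53498541 0.25449962] -0.15124796630447393 [0.2 0.8 0.6 0.5 0.3 0.5 0.2 0.1]
[[-10.1 -60.8]
 [ 36.7 -60.6]
 [-10.4 -75.4]
 [ 40.4 -75.3]
 [-17.7 -65.9]
 [-10.5 -66.1]
 [ 39.8 -66. ]
 [ 47.9 -66. ]]
well [0.54981416 0.25223954]
bar-start(y-145) [0.52796673 0.10889489]
blk [0.54286482 0.21991762]
bartip [[0.51630428 0.14717673 0.251     ]
 [0.54912006 0.1422341  0.251     ]] tcp 0.5221 0.0826
```

```bash
cat >> h.py <<'E'
HT=np.array([.53499,.25450]);HY=-.1512
def H(x,y):
    c,s=np.cos(HY),np.sin(HY); return HT+np.array([c*x-s*y,s*x+c*y])/1000
def toH(p):
    c,s=np.cos(HY),np.sin(HY); return np.array([[c,s],[-s,c]])@(np.array(p)[:2]-HT)*1000
E
python3 -c "
from h import *
p=H(13,-142);print(p);goto(p[0],p[1],.248,HY)"
```

```text
[0.526453   0.11216195]
t [ -0.2 -30.2 149.2] w [ 0.0004  0.0019 -0.0008] time 5.15 q [-0.04 -0.03  1.94 -0.    1.23  0.12] F [-0.1  0.3 -1.7] op 0.378
```

>>> apply_moves(
  steps=[
    {"tx":0,"ty":-30,"tz":40,"wx":0,"wy":0,"wz":0},
    {"tx":0,"ty":-30,"tz":85,"wx":0,"wy":0,"wz":0},
    {"tx":0,"ty":-30,"tz":115,"wx":0,"wy":0,"wz":0},
    {"tx":0,"ty":-30,"tz":135,"wx":0,"wy":0,"wz":0},
    {"tx":0,"ty":-30,"tz":146,"wx":0,"wy":0,"wz":0},
    {"tx":0,"ty":-30,"tz":149,"wx":0,"wy":0,"wz":0},
    {"tx":0,"ty":-30,"tz":149,"wx":0,"wy":0,"wz":0},
  ],
)

```text
time: 5.85
eef_pos: [0.5277, 0.1117, 0.2496]
tcp_rot: [0.997, -0.076, 0.0, 0.0]
contact_force: [0.2, -0.3, -1.6]
opening: 0.381
```

```bash
python3 - <<'E'
from h import *
p=H(13,-142);goto(p[0],p[1],.248,HY)
d=cam("wrist"); crop(d,"w5.png",0,0,640,400,1)
d=cam("side"); crop(d,"s5.png",150,200,350,360,4)
E
```

```text
t [-1.3 -0.2  1.6] w [-0.     -0.0004 -0.0005] time 5.85 q [ 0.02  0.18  2.02 -0.    0.95  0.17] F [ 0.2 -0.3 -1.6] op 0.381
```

View pics/w5.png

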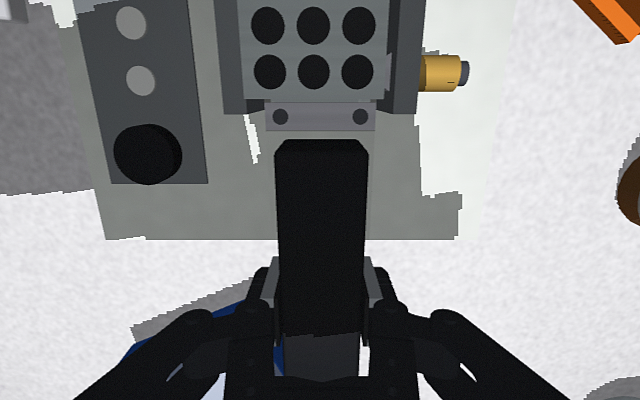

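View pics/s5.png

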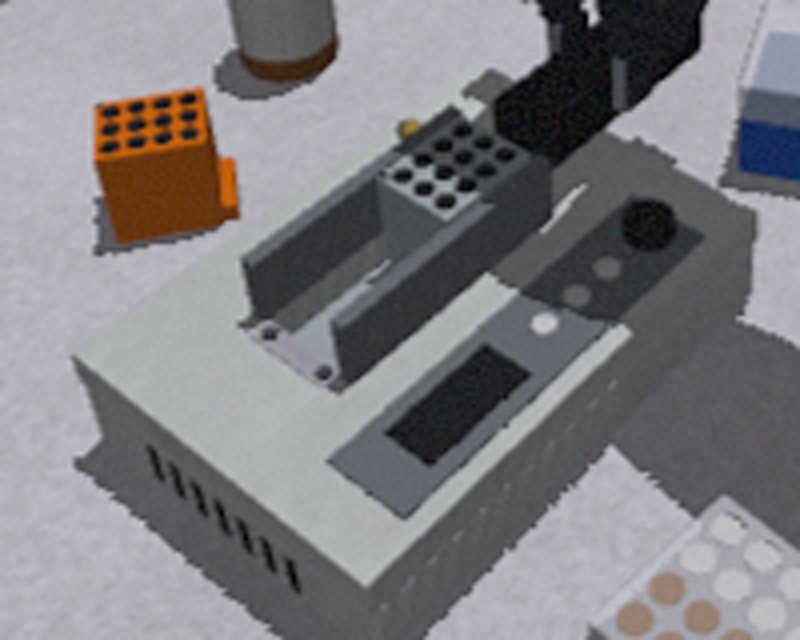

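>>> apply_moves(
  steps=[
    {"tx":-1,"ty":-5,"tz":1,"wx":0,"wy":0,"wz":0},
    {"tx":-1,"ty":-10,"tz":1,"wx":0,"wy":0,"wz":0},
    {"tx":-1,"ty":-14,"tz":1,"wx":0,"wy":0,"wz":0},
    {"tx":-1,"ty":-16,"tz":1,"wx":0,"wy":0,"wz":0},
    {"tx":-1,"ty":-18,"tz":1,"wx":0,"wy":0,"wz":0},
    {"tx":-1,"ty":-20,"tz":1,"wx":0,"wy":0,"wz":0},
    {"tx":-1,"ty":-22,"tz":1,"wx":0,"wy":0,"wz":0},
    {"tx":-1,"ty":-24,"tz":1,"wx":0,"wy":0,"wz":0},
  ],
)

```text
time: 6.75
eef_pos: [0.5301, 0.1337, 0.2489]
tcp_rot: [0.997, -0.074, -0.001, 0.004]
contact_force: [-4.4, -12.6, 3.8]
opening: 0.378
```

>>> apply_moves(
  steps=[
    {"tx":0,"ty":-2,"tz":0,"wx":0,"wy":0,"wz":0},
    {"tx":0,"ty":-4,"tz":0,"wx":0,"wy":0,"wz":0},
    {"tx":0,"ty":-6,"tz":0,"wx":0,"wy":0,"wz":0},
    {"tx":0,"ty":-8,"tz":0,"wx":0,"wy":0,"wz":0},
    {"tx":0,"ty":-10,"tz":0,"wx":0,"wy":0,"wz":0},
    {"tx":0,"ty":-12,"tz":0,"wx":0,"wy":0,"wz":0},
    {"tx":0,"ty":-14,"tz":0,"wx":0,"wy":0,"wz":0},
    {"tx":0,"ty":-16,"tz":0,"wx":0,"wy":0,"wz":0},
    {"tx":0,"ty":-18,"tz":0,"wx":0,"wy":0,"wz":0},
    {"tx":0,"ty":-20,"tz":0,"wx":0,"wy":0,"wz":0},
  ],
)

```text
time: 7.75
eef_pos: [0.5331, 0.1557, 0.2485]
tcp_rot: [0.997, -0.075, 0.0, 0.0]
contact_force: [0.6, -3.6, 0.0]
opening: 0.38
```

```bash
python3 - <<'E'
from h import *
s=readout.get_state(); print(toH(s["eef_pos"]))
p=H(13,-142);goto(p[0],p[1],.248,HY)
d=cam("wrist"); crop(d,"w6.png",0,0,640,400,1)
d=cam("side"); crop(d,"s6.png",150,200,350,360,4)
E
```

```text
[ 12.99243674 -97.92810491]
t [-0.  44.1  0.5] w [ 0.0001 -0.0003  0.0004] time 7.75 q [ 0.1   0.21  1.98 -0.    0.95  0.25] F [ 0.6 -3.6  0. ] op 0.38
```

View pics/w6.png

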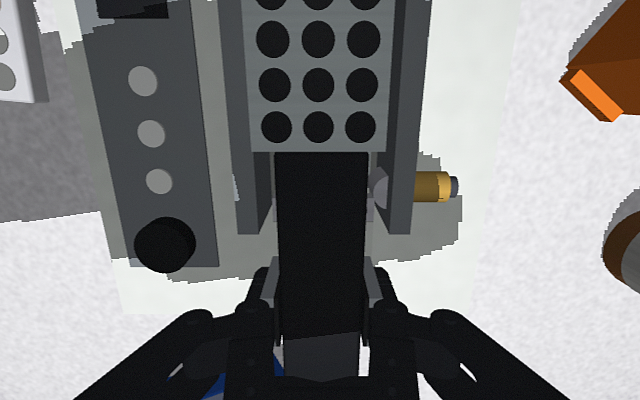

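View pics/s6.png

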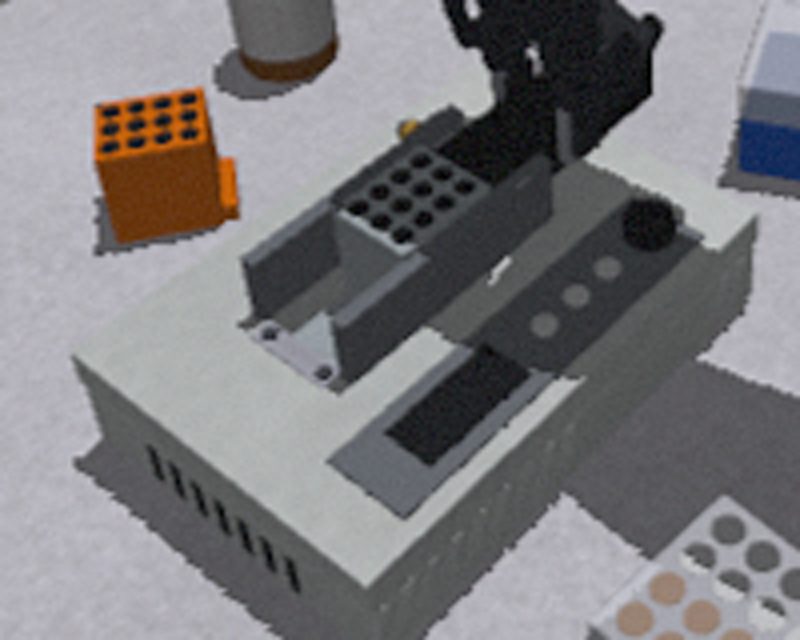

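>>> apply_moves(
  steps=[
    {"tx":0,"ty":15,"tz":0,"wx":0,"wy":0,"wz":0},
    {"tx":0,"ty":40,"tz":0,"wx":0,"wy":0,"wz":0},
    {"tx":0,"ty":60,"tz":-15,"wx":0,"wy":0,"wz":0},
    {"tx":0,"ty":73,"tz":-50,"wx":0,"wy":0,"wz":0},
    {"tx":0,"ty":73,"tz":-95,"wx":0,"wy":0,"wz":0},
    {"tx":0,"ty":73,"tz":-130,"wx":0,"wy":0,"wz":0},
    {"tx":0,"ty":73,"tz":-149,"wx":0,"wy":0,"wz":0},
    {"tx":0,"ty":73,"tz":-149,"wx":0,"wy":0,"wz":0},
  ],
)

```text
time: 8.65
eef_pos: [0.5224, 0.0829, 0.4011]
tcp_rot: [0.997, -0.076, 0.004, -0.001]
contact_force: [-0.1, -0.3, -1.4]
opening: 0.384
```

```bash
python3 - <<'E'
from h import *
import pickle
d=cam("wrist"); pickle.dump(d,open("w7.pkl","wb")); crop(d,"w7.png",200,0,440,160,3.3)
d=cam("top"); crop(d,"t7.png",160,170,260,240,7); pickle.dump(d,open("t7.pkl","wb"))
goto(.624,.008,.28,-1.181)
E
```

```text
t [112.8  58.8 116.2] w [3.0000e-04 1.2000e-03 1.0297e+00] time 8.75 q [-0.03 -0.03  1.94  0.    1.23  0.12] F [-0.3 -0.2 -2.5] op 0.379
```

View pics/w7.png

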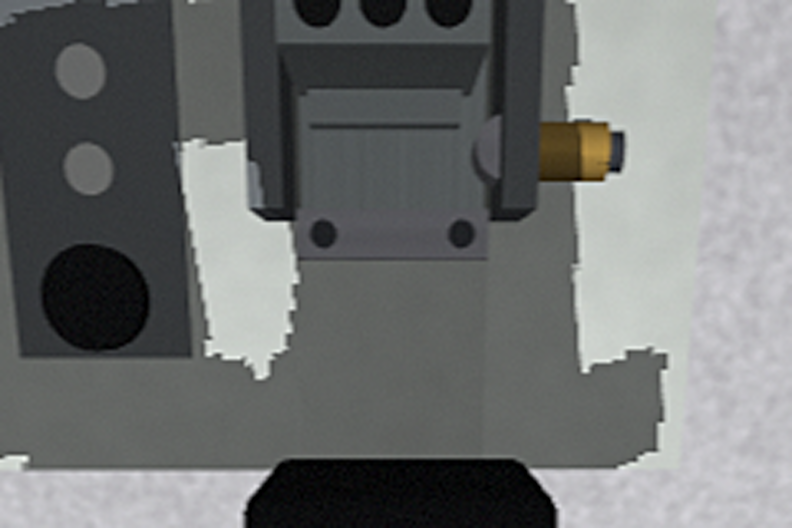

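View pics/t7.png

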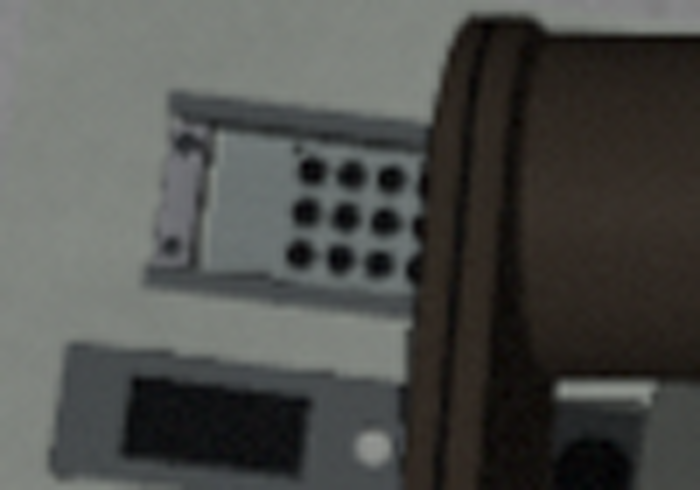

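```bash
python3 - <<'E'
from h import *
import pickle
d=pickle.load(open("w7.pkl","rb"))
f=lambda u,v,z: print(toH(back(d,[[u/3.3+200-.5,v/3.3-.5]],z)[0]))
f(280,44,.105);f(490,43,.105);f(310,127,.055);f(458,127,.055);f(300,258,.065);f(488,258,.065)
E
```

```text
[ -9.32311317 -33.4784654 ]
[ 36.09366795 -33.20063819]
[ -6.66118857 -42.18644448]
[ 32.1928366  -42.12961613]
[ -9.42752906 -74.74006074]
[ 40.08410376 -74.70525467]
```

>>> apply_moves(
  steps=[
    {"tx":15,"ty":8,"tz":10,"wx":0,"wy":0,"wz":0.14},
    {"tx":30,"ty":16,"tz":25,"wx":0,"wy":0,"wz":0.28},
    {"tx":50,"ty":25,"tz":40,"wx":0,"wy":0,"wz":0.42},
    {"tx":70,"ty":35,"tz":55,"wx":0,"wy":0,"wz":0.56},
    {"tx":85,"ty":45,"tz":70,"wx":0,"wy":0,"wz":0.7},
    {"tx":100,"ty":52,"tz":85,"wx":0,"wy":0,"wz":0.84},
    {"tx":110,"ty":57,"tz":110,"wx":0,"wy":0,"wz":0.97},
    {"tx":113,"ty":59,"tz":140,"wx":0,"wy":0,"wz":1.03},
    {"tx":113,"ty":59,"tz":175,"wx":0,"wy":0,"wz":1.03},
    {"tx":113,"ty":59,"tz":200,"wx":0,"wy":0,"wz":1.03},
    {"tx":113,"ty":59,"tz":210,"wx":0,"wy":0,"wz":1.03},
    {"tx":113,"ty":59,"tz":210,"wx":0,"wy":0,"wz":1.03},
  ],
)

```text
time: 9.95
eef_pos: [0.6231, 0.0082, 0.1836]
tcp_rot: [0.831, -0.557, -0.003, 0.001]
contact_force: [-0.5, 0.0, -1.4]
opening: 0.381
```

```bash
python3 - <<'E'
from h import *
goto(.624,.008,.1795,-1.181)
E
```

```text
t [ 0.5 -0.7  4.1] w [ 0.0061  0.0038 -0.    ] time 9.95 q [-0.15  0.44  1.82  0.    0.88  1.03] F [-0.5  0.  -1.4] op 0.381
```

>>> apply_moves(
  steps=[
    {"tx":0,"ty":0,"tz":2,"wx":0,"wy":0,"wz":0},
    {"tx":0,"ty":0,"tz":4,"wx":0,"wy":0,"wz":0},
    {"tx":0,"ty":0,"tz":4,"wx":0,"wy":0,"wz":0},
  ],
)

```text
time: 10.25
eef_pos: [0.6253, 0.008, 0.1846]
tcp_rot: [0.831, -0.557, 0.001, -0.0]
contact_force: [-0.0, -0.4, -2.4]
opening: 0.381
```

>>> apply_moves(
  steps=[
    {"tx":0,"ty":0,"tz":1,"wx":0,"wy":0,"wz":0},
    {"tx":0,"ty":0,"tz":1,"wx":0,"wy":0,"wz":0},
  ],
)

```text
time: 10.45
eef_pos: [0.625, 0.008, 0.183]
tcp_rot: [0.831, -0.557, 0.0, -0.0]
contact_force: [-0.5, -0.0, -1.7]
opening: 0.381
```

>>> apply_moves(
  steps=[
    {"tx":0,"ty":0,"tz":1,"wx":0,"wy":0,"wz":0},
    {"tx":0,"ty":0,"tz":1,"wx":0,"wy":0,"wz":0},
  ],
)

```text
time: 10.65
eef_pos: [0.6248, 0.008, 0.1814]
tcp_rot: [0.831, -0.557, -0.0, 0.0]
contact_force: [0.4, 1.1, -2.0]
opening: 0.384
```

>>> apply_moves(
  steps=[
    {"tx":0,"ty":0,"tz":1,"wx":0,"wy":0,"wz":0},
    {"tx":0,"ty":0,"tz":1,"wx":0,"wy":0,"wz":0},
  ],
)

```text
time: 10.85
eef_pos: [0.6248, 0.0081, 0.1801]
tcp_rot: [0.831, -0.557, -0.0, 0.0]
contact_force: [-0.4, 1.6, -2.1]
opening: 0.381
```

>>> apply_moves(
  steps=[
    {"tx":0,"ty":0,"tz":1,"wx":0,"wy":0,"wz":0},
    {"tx":0,"ty":0,"tz":1,"wx":0,"wy":0,"wz":0},
  ],
)

```text
time: 11.05
eef_pos: [0.625, 0.008, 0.1797]
tcp_rot: [0.831, -0.557, 0.0, -0.0]
contact_force: [-1.9, 0.5, -0.2]
opening: 0.38
```

Contact begins (bar weight taken by the bench). Release, then rise.

>>> apply_moves(
  steps=[
    {"tx":0,"ty":0,"tz":0.5,"wx":0,"wy":0,"wz":0},
    {"tx":0,"ty":0,"tz":0.5,"wx":0,"wy":0,"wz":0},
  ],
)

```text
time: 11.25
eef_pos: [0.625, 0.008, 0.1796]
tcp_rot: [0.831, -0.557, -0.0, 0.0]
contact_force: [-3.5, 0.2, 3.9]
opening: 0.381
```

>>> apply_moves(
  steps=[
    {"tx":0,"ty":0,"tz":0,"wx":0,"wy":0,"wz":0},
    {"tx":0,"ty":0,"tz":0,"wx":0,"wy":0,"wz":0},
    {"tx":0,"ty":0,"tz":0,"wx":0,"wy":0,"wz":0},
    {"tx":0,"ty":0,"tz":0,"wx":0,"wy":0,"wz":0},
    {"tx":0,"ty":0,"tz":0,"wx":0,"wy":0,"wz":0},
    {"tx":0,"ty":0,"tz":0,"wx":0,"wy":0,"wz":0},
    {"tx":0,"ty":0,"tz":-20,"wx":0,"wy":0,"wz":0},
    {"tx":0,"ty":0,"tz":-60,"wx":0,"wy":0,"wz":0},
    {"tx":0,"ty":0,"tz":-100,"wx":0,"wy":0,"wz":0},
    {"tx":0,"ty":0,"tz":-145,"wx":0,"wy":0,"wz":0},
    {"tx":0,"ty":0,"tz":-190,"wx":0,"wy":0,"wz":0},
    {"tx":0,"ty":0,"tz":-220,"wx":0,"wy":0,"wz":0},
  ],
  hand=1.0,
)

```text
time: 12.45
eef_pos: [0.625, 0.0081, 0.4032]
tcp_rot: [0.831, -0.557, 0.002, -0.001]
contact_force: [0.2, 0.6, 0.8]
opening: 1.001
```

```bash
python3 - <<'E'
from h import *
d=cam("wrist"); crop(d,"w8.png",0,0,640,400,1)
p=H(13.2,-5.3); print(p); goto(p[0],p[1],.38,HY-np.pi/2); goto(p[0],p[1],.38,HY+np.pi/2)
E
```

```text
[0.54724109 0.24727222]
t [-251.4  -17.8   27.3] w [-0.0134 -0.0037  0.5412] time 12.5 q [-0.15  0.17  1.7   0.    1.25  1.03] F [ 1.3 -0.8  3.5] op 0.996
t [-251.4  -17.8   27.3] w [ 0.0049 -0.0179 -2.6003] time 12.5 q [-0.15  0.17  1.7   0.    1.25  1.03] F [ 1.3 -0.8  3.5] op 0.996
```

View pics/w8.png

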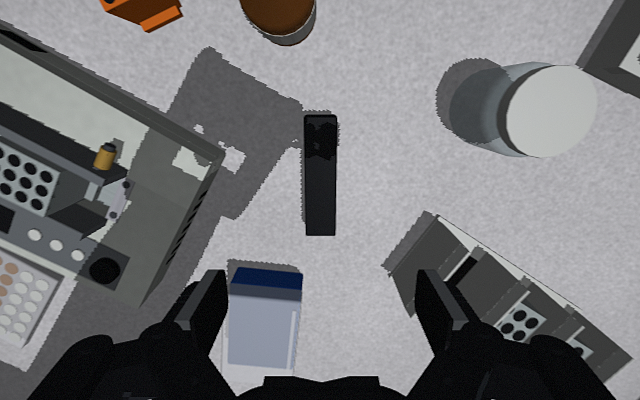

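>>> apply_moves(
  steps=[
    {"tx":-50,"ty":-4,"tz":0,"wx":0,"wy":0,"wz":0.1},
    {"tx":-100,"ty":-8,"tz":0,"wx":0,"wy":0,"wz":0.22},
    {"tx":-150,"ty":-12,"tz":0,"wx":0,"wy":0,"wz":0.34},
    {"tx":-200,"ty":-15,"tz":5,"wx":0,"wy":0,"wz":0.46},
    {"tx":-240,"ty":-18,"tz":20,"wx":0,"wy":0,"wz":0.541},
    {"tx":-251,"ty":-18,"tz":50,"wx":0,"wy":0,"wz":0.541},
    {"tx":-251,"ty":-18,"tz":70,"wx":0,"wy":0,"wz":0.541},
    {"tx":-251,"ty":-18,"tz":70,"wx":0,"wy":0,"wz":0.541},
  ],
)

```text
time: 13.3
eef_pos: [0.5444, 0.2474, 0.3245]
tcp_rot: [-0.652, 0.758, 0.002, -0.004]
contact_force: [-0.2, 0.1, 0.2]
opening: 1.0
```

```bash
python3 - <<'E'
from h import *
import pickle
d=cam("wrist"); pickle.dump(d,open("w9.pkl","wb")); crop(d,"w9.png",0,0,640,400,1)
p=H(13.2,-5.3); goto(p[0],p[1],.24,HY-np.pi/2)
d=cam("top");print(proj(d,[[*H(15,y),0] for y in(145,210,275)]))
E
```

```text
t [-0.5 -2.1 86.9] w [ 0.0037 -0.0017  0.0005] time 13.35 q [ 0.26  0.2   1.83 -0.    1.12  1.98] F [ 0.3 -0.8  1. ] op 0.997
[[163.8570987  195.27385902]
 [138.71722355 192.17408197]
 [113.62141543 189.07973844]]
```

View pics/w9.png

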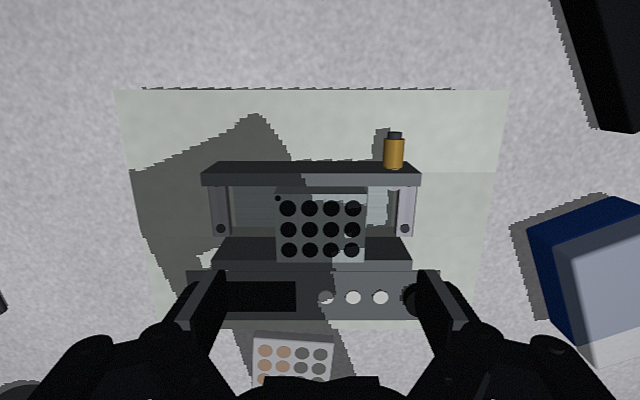

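```bash
python3 - <<'E'
from h import *
import pickle
d=pickle.load(open("w9.pkl","rb")); crop(d,"w9c.png",260,170,390,280,6)
E
```

```text
(no output)
```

View pics/w9c.png

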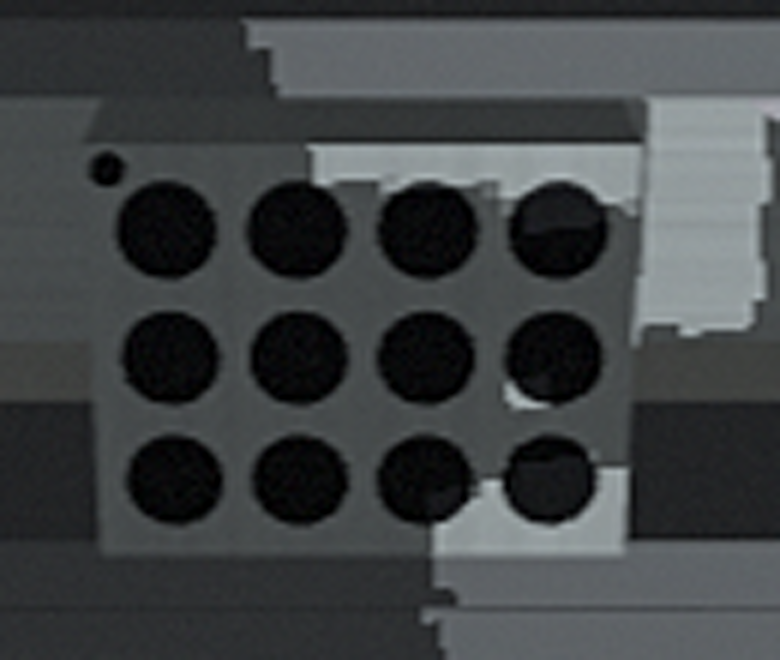

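```bash
python3 - <<'E'
from h import *
import pickle
d=pickle.load(open("w9.pkl","rb"))
p=np.array([[88,143],[641,143],[627,555],[101,553]])/6+[260,170]-.5
for q in back(d,p,.105): print(np.round(toH(q),1))
W=back(d,p,.105);t,th,r=fit2d([[.023,.028],[.023,-.028],[-.023,-.028],[-.023,.028]],W);print(toH(t),th-HY,r)
E
```

```text
[36.1 21.8]
[ 36.2 -33.6]
[-10.2 -34.3]
[-10.   22.4]
[13.01444742 -5.92555722] -0.00048142766027411965 [0.00031535 0.00038941 0.0004299  0.0003381 ]
```

>>> apply_moves(
  steps=[
    {"tx":0,"ty":-2,"tz":30,"wx":0.003,"wy":-0.002,"wz":0},
    {"tx":0,"ty":-2,"tz":55,"wx":0.003,"wy":-0.002,"wz":0},
    {"tx":0,"ty":-2,"tz":75,"wx":0.003,"wy":-0.002,"wz":0},
    {"tx":0,"ty":-2,"tz":83,"wx":0.003,"wy":-0.002,"wz":0},
    {"tx":0,"ty":-2,"tz":86,"wx":0.003,"wy":-0.002,"wz":0},
    {"tx":0,"ty":-2,"tz":86,"wx":0.003,"wy":-0.002,"wz":0},
  ],
)

```text
time: 14.0
eef_pos: [0.5488, 0.2466, 0.2441]
tcp_rot: [-0.651, 0.759, -0.001, 0.003]
contact_force: [-0.3, 0.5, 1.0]
opening: 0.999
```

```bash
python3 - <<'E'
from h import *
p=H(13,-5.9); goto(p[0],p[1],.24,HY-np.pi/2)
E
```

```text
t [0.2 1.9 4.1] w [-0.0049  0.0028 -0.0005] time 14.0 q [0.25 0.31 1.87 0.   0.96 1.98] F [-0.3  0.5  1. ] op 0.999
```

>>> apply_moves(
  steps=[
    {"tx":0,"ty":0,"tz":1,"wx":0,"wy":0,"wz":0},
    {"tx":0,"ty":0,"tz":1,"wx":0,"wy":0,"wz":0},
    {"tx":0,"ty":0,"tz":1,"wx":0,"wy":0,"wz":0},
  ],
)

```text
time: 14.3
eef_pos: [0.5483, 0.2468, 0.2427]
tcp_rot: [-0.652, 0.758, -0.001, 0.002]
contact_force: [-0.7, 0.1, 0.5]
opening: 1.002
```

```bash
python3 - <<'E'
from h import *
p=H(13,-5.9); goto(p[0],p[1],.24,HY-np.pi/2)
E
```

```text
t [0.3 1.4 2.7] w [-0.0043  0.0026  0.    ] time 14.3 q [0.25 0.31 1.87 0.   0.96 1.98] F [-0.7  0.1  0.5] op 1.002
```

Now close on the ends (after a 1 mm trim), then lift.

>>> apply_moves(
  steps=[
    {"tx":0,"ty":1,"tz":2,"wx":-0.004,"wy":0.002,"wz":0},
    {"tx":0,"ty":1,"tz":2,"wx":-0.004,"wy":0.002,"wz":0},
  ],
)

```text
time: 14.5
eef_pos: [0.5469, 0.2469, 0.2397]
tcp_rot: [-0.652, 0.758, 0.001, -0.001]
contact_force: [0.3, 0.5, -0.1]
opening: 1.003
```

>>> apply_moves(
  steps=[
    {"tx":0,"ty":0,"tz":0,"wx":0,"wy":0,"wz":0},
    {"tx":0,"ty":0,"tz":0,"wx":0,"wy":0,"wz":0},
    {"tx":0,"ty":0,"tz":0,"wx":0,"wy":0,"wz":0},
    {"tx":0,"ty":0,"tz":0,"wx":0,"wy":0,"wz":0},
    {"tx":0,"ty":0,"tz":0,"wx":0,"wy":0,"wz":0},
    {"tx":0,"ty":0,"tz":0,"wx":0,"wy":0,"wz":0},
  ],
  hand=0.4,
  force=80,
)

```text
time: 15.1
eef_pos: [0.5473, 0.247, 0.2401]
tcp_rot: [-0.652, 0.759, 0.0, 0.0]
contact_force: [0.4, 0.9, 0.6]
opening: 0.649
```

```bash
python3 - <<'E'
from h import *
p=H(13,-5.9); goto(p[0],p[1],.24,HY-np.pi/2)
d=cam("wrist"); crop(d,"w10.png",0,0,640,400,1)
E
```

```text
t [0.3 0.3 0.1] w [ 0.0002  0.0004 -0.    ] time 15.1 q [0.25 0.31 1.87 0.   0.96 1.98] F [0.4 0.9 0.6] op 0.649
```

View pics/w10.png

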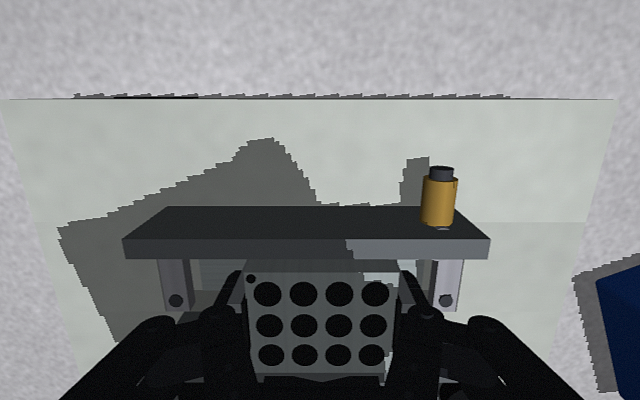

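>>> apply_moves(
  steps=[
    {"tx":0,"ty":-1,"tz":-5,"wx":0,"wy":0,"wz":0},
    {"tx":0,"ty":-1,"tz":-15,"wx":0,"wy":0,"wz":0},
    {"tx":0,"ty":-1,"tz":-30,"wx":0,"wy":0,"wz":0},
  ],
)

```text
time: 15.45
eef_pos: [0.5476, 0.2464, 0.2691]
tcp_rot: [-0.652, 0.759, 0.001, -0.002]
contact_force: [0.4, 0.4, -2.3]
opening: 0.644
```

>>> apply_moves(
  steps=[
    {"tx":0,"ty":0,"tz":-20,"wx":0,"wy":0,"wz":0},
    {"tx":0,"ty":0,"tz":-40,"wx":0,"wy":0,"wz":0},
    {"tx":0,"ty":0,"tz":-60,"wx":0,"wy":0,"wz":0},
    {"tx":-15,"ty":0,"tz":-65,"wx":0,"wy":0,"wz":0},
    {"tx":-45,"ty":0,"tz":-65,"wx":0,"wy":0,"wz":0},
    {"tx":-85,"ty":0,"tz":-65,"wx":0,"wy":0,"wz":0},
    {"tx":-125,"ty":0,"tz":-65,"wx":0,"wy":0,"wz":0},
    {"tx":-165,"ty":0,"tz":-65,"wx":0,"wy":0,"wz":0},
    {"tx":-195,"ty":0,"tz":-65,"wx":0,"wy":0,"wz":0},
    {"tx":-216,"ty":0,"tz":-65,"wx":0,"wy":0,"wz":0},
    {"tx":-216,"ty":0,"tz":-65,"wx":0,"wy":0,"wz":0},
  ],
)

```text
time: 16.55
eef_pos: [0.5796, 0.4636, 0.334]
tcp_rot: [-0.653, 0.757, 0.001, -0.001]
contact_force: [-0.1, -0.7, -3.1]
opening: 0.644
```

```bash
python3 - <<'E'
from h import *
p=H(13,210); goto(p[0],p[1],.195,HY-np.pi/2)
d=cam("wrist"); crop(d,"w11.png",0,0,640,400,1)
E
```

```text
t [  3.5  -0.8 139. ] w [0.0026 0.0004 0.0033] time 16.55 q [0.54 0.49 1.45 0.   1.21 2.26] F [-0.1 -0.7 -3.1] op 0.644
```

View pics/w11.png

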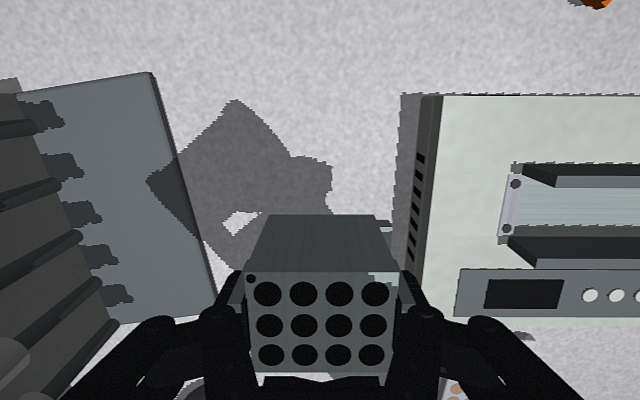

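```bash
python3 - <<'E'
from h import *
d=cam("wrist")
for uv in [(215,318),(152,75),(18,92),(125,320),(60,120),(132,298)]:
    print(uv,[np.round(toH(back(d,[uv],z)[0])) for z in (0,.05,.1,.2)])
d=cam("top")
for uv in [(87,150),(87,240),(50,150),(50,240)]:
    print(uv,[np.round(toH(back(d,[uv],z)[0])) for z in (0,.05,.1,.2,.3)])
print(d["t"], -d["R"].T@d["t"]); crop(d,"t11.png",0,120,180,260,4.4)
E
```

```text
(215, 318) [array([-139.,  328.]), array([-100.,  309.]), array([-61., 290.]), array([ 16., 252.])]
(152, 75) [array([111., 357.]), array([109., 333.]), array([106., 309.]), array([102., 262.])]
(18, 92) [array([ 97., 477.]), array([ 97., 433.]), array([ 97., 389.]), array([ 97., 302.])]
(125, 320) [array([-142.,  428.]), array([-102.,  393.]), array([-63., 357.]), array([ 15., 286.])]
(60, 120) [array([ 73., 446.]), array([ 77., 407.]), array([ 81., 369.]), array([ 89., 292.])]
(132, 298) [array([-113.,  415.]), array([-79., 382.]), array([-44., 348.]), array([ 25., 281.])]
(87, 150) [array([106., 358.]), array([101., 331.]), array([ 95., 304.]), array([ 84., 250.]), array([ 73., 195.])]
(87, 240) [array([-122.,  323.]), array([-117.,  297.]), array([-112.,  272.]), array([-103.,  220.]), array([-94., 169.])]
(50, 150) [array([ 95., 453.]), array([ 90., 422.]), array([ 85., 390.]), array([ 75., 328.]), array([ 65., 265.])]
(50, 240) [array([-133.,  416.]), array([-128.,  387.]), array([-123.,  357.]), array([-113.,  297.]), array([-103.,  238.])]
[0.02812858 0.54648215 1.09585724] [0.47811001 0.00580057 1.12770308]
```

View pics/t11.png

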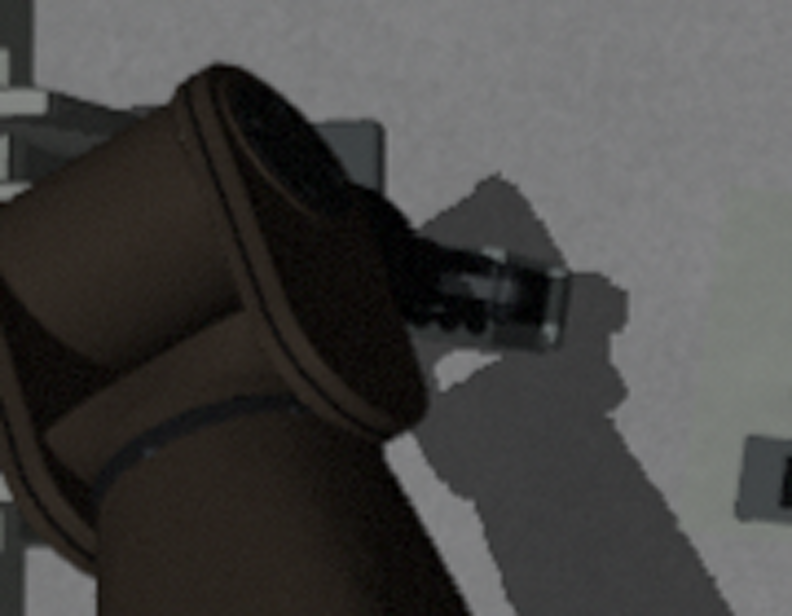

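```bash
python3 - <<'E'
from h import *
goto(.38,-.46,.37,HY-np.pi/2)
import cv2
img=cv2.imread("pics/top0.png"); cv2.imwrite("pics/t0r.png",cv2.resize(img[200:400,360:640],None,fx=2.8,fy=2.8))
d=cam("top"); print(proj(d,[[.38,-.46,0],[.38,-.40,0],[.38,-.52,0],[.44,-.46,0],[.32,-.46,0]]))
E
```

```text
t [940.   59.8 -34.4] w [ 0.0025 -0.0015  0.0004] time 16.7 q [0.53 0.48 1.45 0.   1.21 2.26] F [ 0.5  0.1 -2.9] op 0.644
[[504.17718613 261.54359303]
 [480.24775805 262.20906862]
 [528.12217574 260.87768468]
 [502.87368688 237.58874807]
 [505.48939386 285.65847657]]
```

View pics/t0r.png

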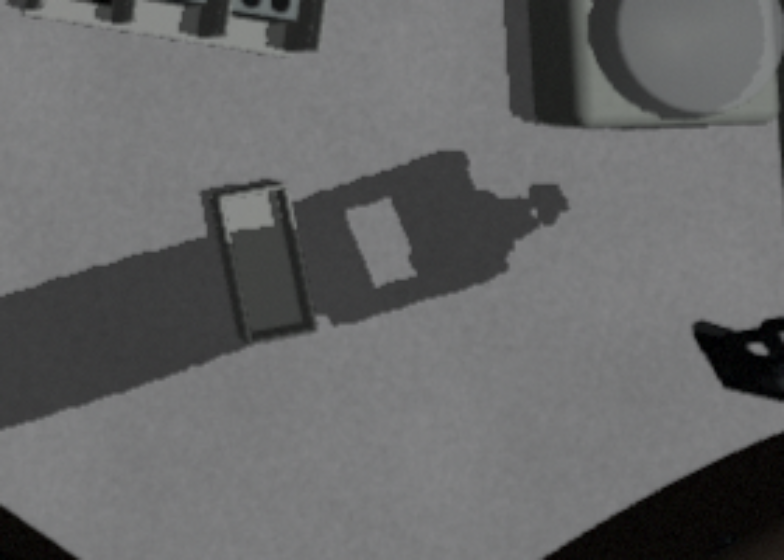

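>>> apply_moves(
  steps=[
    {"tx":20,"ty":1,"tz":-15,"wx":0,"wy":0,"wz":0},
    {"tx":55,"ty":3,"tz":-35,"wx":0,"wy":0,"wz":0},
    {"tx":100,"ty":6,"tz":-40,"wx":0,"wy":0,"wz":0},
    {"tx":145,"ty":9,"tz":-40,"wx":0,"wy":0,"wz":0},
    {"tx":190,"ty":12,"tz":-40,"wx":0,"wy":0,"wz":0},
    {"tx":235,"ty":15,"tz":-40,"wx":0,"wy":0,"wz":0},
    {"tx":280,"ty":18,"tz":-40,"wx":0,"wy":0,"wz":0},
    {"tx":325,"ty":21,"tz":-40,"wx":0,"wy":0,"wz":0},
    {"tx":370,"ty":24,"tz":-40,"wx":0,"wy":0,"wz":0},
    {"tx":415,"ty":27,"tz":-40,"wx":0,"wy":0,"wz":0},
    {"tx":460,"ty":30,"tz":-40,"wx":0,"wy":0,"wz":0},
    {"tx":500,"ty":32,"tz":-40,"wx":0,"wy":0,"wz":0},
  ],
)

```text
time: 17.95
eef_pos: [0.4722, -0.0314, 0.3752]
tcp_rot: [-0.651, 0.759, -0.0, -0.0]
contact_force: [0.6, -0.0, -2.9]
opening: 0.643
```

```bash
python3 - <<'E'
from h import *
goto(.38,-.46,.37,HY-np.pi/2)
E
```

```text
t [437.6  25.8   5.4] w [ 0.0002 -0.0003 -0.0018] time 17.95 q [-0.28 -0.14  2.09 -0.    1.2   1.44] F [ 0.6 -0.  -2.9] op 0.643
```

>>> apply_moves(
  steps=[
    {"tx":40,"ty":2,"tz":0,"wx":0,"wy":0,"wz":0},
    {"tx":85,"ty":5,"tz":0,"wx":0,"wy":0,"wz":0},
    {"tx":130,"ty":8,"tz":0,"wx":0,"wy":0,"wz":0},
    {"tx":175,"ty":10,"tz":0,"wx":0,"wy":0,"wz":0},
    {"tx":220,"ty":13,"tz":0,"wx":0,"wy":0,"wz":0},
    {"tx":265,"ty":16,"tz":0,"wx":0,"wy":0,"wz":0},
    {"tx":310,"ty":18,"tz":0,"wx":0,"wy":0,"wz":0},
    {"tx":355,"ty":21,"tz":15,"wx":0,"wy":0,"wz":0},
    {"tx":395,"ty":23,"tz":35,"wx":0,"wy":0,"wz":0},
    {"tx":425,"ty":25,"tz":65,"wx":0,"wy":0,"wz":0},
    {"tx":437,"ty":26,"tz":100,"wx":0,"wy":0,"wz":0},
    {"tx":437,"ty":26,"tz":135,"wx":0,"wy":0,"wz":0},
  ],
)

```text
time: 19.15
eef_pos: [0.3804, -0.4597, 0.2397]
tcp_rot: [-0.65, 0.76, -0.001, -0.001]
contact_force: [-0.7, -0.0, -2.7]
opening: 0.646
```

>>> apply_moves(
  steps=[
    {"tx":0,"ty":0,"tz":15,"wx":0,"wy":0,"wz":0},
    {"tx":0,"ty":0,"tz":22,"wx":0,"wy":0,"wz":0},
    {"tx":0,"ty":0,"tz":25,"wx":0,"wy":0,"wz":0},
    {"tx":0,"ty":0,"tz":25,"wx":0,"wy":0,"wz":0},
    {"tx":0,"ty":0,"tz":25,"wx":0,"wy":0,"wz":0},
  ],
)

```text
time: 19.65
eef_pos: [0.3827, -0.4577, 0.217]
tcp_rot: [-0.652, 0.758, -0.001, -0.001]
contact_force: [0.5, -0.1, -3.1]
opening: 0.641
```

```bash
python3 - <<'E'
from h import *
goto(.38,-.46,.195,HY-np.pi/2)
d=cam("wrist"); crop(d,"w12.png",0,0,640,400,1)
E
```

```text
t [ 2.6  2.4 22. ] w [-0.0013 -0.0028  0.0005] time 19.65 q [-1.04  0.34  1.89 -0.    0.91  0.68] F [ 0.5 -0.1 -3.1] op 0.641
```

View pics/w12.png

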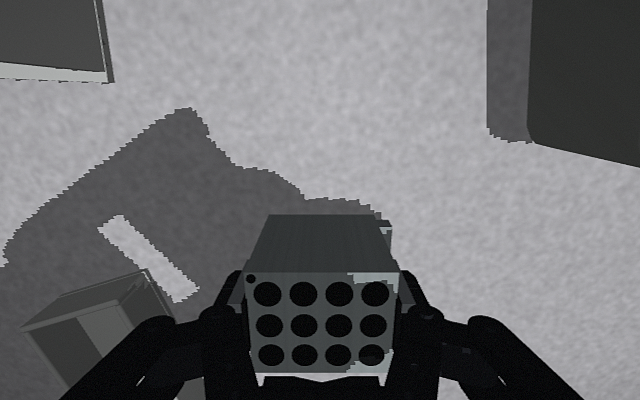

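>>> apply_moves(
  steps=[
    {"tx":8,"ty":2,"tz":5,"wx":0,"wy":0,"wz":0},
    {"tx":15,"ty":2,"tz":12,"wx":0,"wy":0,"wz":0},
    {"tx":15,"ty":2,"tz":18,"wx":0,"wy":0,"wz":0},
    {"tx":15,"ty":2,"tz":18,"wx":0,"wy":0,"wz":0},
    {"tx":15,"ty":2,"tz":18,"wx":0,"wy":0,"wz":0},
  ],
)

```text
time: 20.2
eef_pos: [0.3777, -0.4717, 0.1962]
tcp_rot: [-0.652, 0.759, 0.001, -0.0]
contact_force: [-0.8, -0.1, -2.0]
opening: 0.641
```

>>> apply_moves(
  steps=[
    {"tx":0,"ty":0,"tz":1,"wx":0,"wy":0,"wz":0},
    {"tx":0,"ty":0,"tz":1,"wx":0,"wy":0,"wz":0},
    {"tx":0,"ty":0,"tz":1,"wx":0,"wy":0,"wz":0},
  ],
)

```text
time: 20.5
eef_pos: [0.378, -0.4717, 0.196]
tcp_rot: [-0.652, 0.758, 0.0, -0.0]
contact_force: [0.0, 0.0, -2.8]
opening: 0.648
```

>>> apply_moves(
  steps=[
    {"tx":0,"ty":0,"tz":1,"wx":0,"wy":0,"wz":0},
    {"tx":0,"ty":0,"tz":1,"wx":0,"wy":0,"wz":0},
    {"tx":0,"ty":0,"tz":1,"wx":0,"wy":0,"wz":0},
  ],
)

```text
time: 20.8
eef_pos: [0.378, -0.4719, 0.1952]
tcp_rot: [-0.652, 0.759, 0.0, -0.0]
contact_force: [0.6, -0.6, -1.9]
opening: 0.645
```

>>> apply_moves(
  steps=[
    {"tx":0,"ty":0,"tz":0.7,"wx":0,"wy":0,"wz":0},
    {"tx":0,"ty":0,"tz":0.7,"wx":0,"wy":0,"wz":0},
  ],
)

```text
time: 21.0
eef_pos: [0.3781, -0.472, 0.1951]
tcp_rot: [-0.652, 0.758, 0.0, -0.0]
contact_force: [-0.4, 2.7, 3.9]
opening: 0.649
```

Bench contact. Release, and rise.

>>> apply_moves(
  steps=[
    {"tx":0,"ty":0,"tz":0,"wx":0,"wy":0,"wz":0},
    {"tx":0,"ty":0,"tz":0,"wx":0,"wy":0,"wz":0},
    {"tx":0,"ty":0,"tz":0,"wx":0,"wy":0,"wz":0},
    {"tx":0,"ty":0,"tz":0,"wx":0,"wy":0,"wz":0},
    {"tx":0,"ty":0,"tz":-20,"wx":0,"wy":0,"wz":0},
    {"tx":0,"ty":0,"tz":-60,"wx":0,"wy":0,"wz":0},
    {"tx":0,"ty":0,"tz":-105,"wx":0,"wy":0,"wz":0},
    {"tx":0,"ty":0,"tz":-130,"wx":0,"wy":0,"wz":0},
    {"tx":0,"ty":0,"tz":-130,"wx":0,"wy":0,"wz":-0.14},
    {"tx":0,"ty":0,"tz":-130,"wx":0,"wy":0,"wz":-0.28},
    {"tx":0,"ty":0,"tz":-130,"wx":0,"wy":0,"wz":-0.42},
    {"tx":0,"ty":0,"tz":-130,"wx":0,"wy":0,"wz":-0.56},
  ],
  hand=1.0,
)

```text
time: 22.2
eef_pos: [0.3779, -0.4718, 0.3242]
tcp_rot: [0.837, -0.546, -0.0, 0.0]
contact_force: [-1.0, 1.3, 0.3]
opening: 0.998
```

```bash
python3 - <<'E'
from h import *
goto(.378,-.472,.31,HY)
E
```

```text
t [ 0.2  0.  14.2] w [ 6.000e-04  7.000e-04 -1.005e+00] time 22.2 q [-1.06  0.21  1.82 -0.    1.11  0.09] F [-1.   1.3  0.3] op 0.998
```

>>> apply_moves(
  steps=[
    {"tx":0,"ty":0,"tz":0,"wx":0,"wy":0,"wz":-0.14},
    {"tx":0,"ty":0,"tz":0,"wx":0,"wy":0,"wz":-0.28},
    {"tx":0,"ty":0,"tz":0,"wx":0,"wy":0,"wz":-0.42},
    {"tx":0,"ty":0,"tz":0,"wx":0,"wy":0,"wz":-0.56},
    {"tx":0,"ty":0,"tz":0,"wx":0,"wy":0,"wz":-0.7},
    {"tx":0,"ty":0,"tz":0,"wx":0,"wy":0,"wz":-0.84},
    {"tx":0,"ty":0,"tz":0,"wx":0,"wy":0,"wz":-0.96},
    {"tx":0,"ty":0,"tz":0,"wx":0,"wy":0,"wz":-1.005},
    {"tx":0,"ty":0,"tz":0,"wx":0,"wy":0,"wz":-1.005},
  ],
)

```text
time: 23.1
eef_pos: [0.378, -0.4718, 0.3241]
tcp_rot: [0.997, -0.078, -0.001, -0.0]
contact_force: [-0.7, 0.7, -0.4]
opening: 0.999
```

```bash
python3 - <<'E'
from h import *
import pickle
d=cam("wrist"); pickle.dump(d,open("w13.pkl","wb")); crop(d,"w13.png",0,0,640,400,1); crop(d,"w13c.png",260,130,390,270,5)
goto(.378,-.472,.195,HY)
E
```

```text
t [  0.2   0.2 129.1] w [-0.      0.001  -0.0069] time 23.15 q [-1.06  0.21  1.82 -0.    1.11 -0.9 ] F [ 0.3 -0.7  0.1] op 1.002
```

View pics/w13.png

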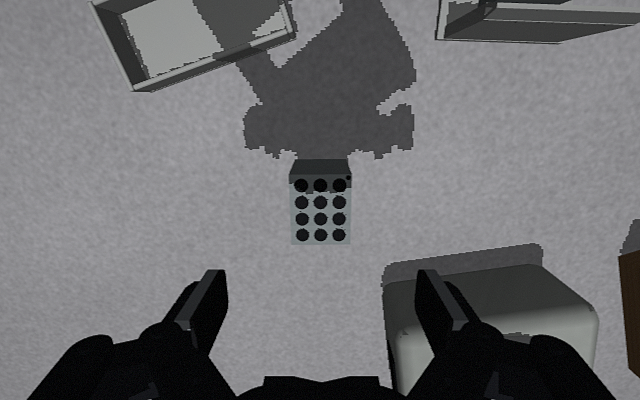

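View pics/w13c.png

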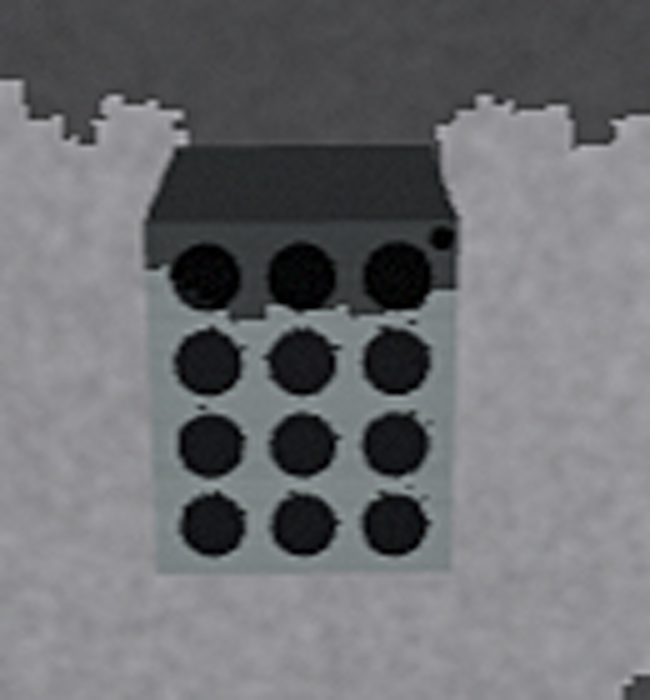

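```bash
python3 - <<'E'
from h import *
import pickle
d=pickle.load(open("w13.pkl","rb"))
p=np.array([[145,220],[458,220],[452,573],[156,573]])/5+[260,130]-.5
W=back(d,p,.060)
t,th,r=fit2d([[-.023,.028],[.023,.028],[.023,-.028],[-.023,-.028]],W);print(t,th,r, t-[.3781,-.472])
goto(t[0],t[1],.195,th)
E
```

```text
[ 0.37818896 -0.47209255] -0.1529733294525734 [0.00033716 0.00032023 0.00036468 0.00017334] [ 8.89585928e-05 -9.25453166e-05]
t [  0.4   0.2 129.1] w [-0.      0.001  -0.0051] time 23.15 q [-1.06  0.21  1.82 -0.    1.11 -0.9 ] F [ 0.3 -0.7  0.1] op 1.002
```

>>> apply_moves(
  steps=[
    {"tx":0,"ty":0,"tz":40,"wx":0,"wy":0,"wz":-0.005},
    {"tx":0,"ty":0,"tz":80,"wx":0,"wy":0,"wz":-0.005},
    {"tx":0,"ty":0,"tz":105,"wx":0,"wy":0,"wz":-0.005},
    {"tx":0,"ty":0,"tz":120,"wx":0,"wy":0,"wz":-0.005},
    {"tx":0,"ty":0,"tz":127,"wx":0,"wy":0,"wz":-0.005},
    {"tx":0,"ty":0,"tz":127,"wx":0,"wy":0,"wz":-0.005},
    {"tx":0,"ty":0,"tz":127,"wx":0,"wy":0,"wz":-0.005},
    {"tx":0,"ty":0,"tz":127,"wx":0,"wy":0,"wz":-0.005},
  ],
)

```text
time: 23.95
eef_pos: [0.3783, -0.4726, 0.1991]
tcp_rot: [0.997, -0.076, 0.0, 0.001]
contact_force: [-0.6, -1.0, 0.4]
opening: 1.0
```

```bash
python3 - <<'E'
from h import *
goto(.3782,-.4721,.197,-.153)
E
```

```text
t [-0.2 -0.5  2.1] w [ 0.0028 -0.0011  0.0009] time 23.95 q [-1.06  0.38  1.87 -0.    0.89 -0.91] F [-0.6 -1.   0.4] op 1.0
```

>>> apply_moves(
  steps=[
    {"tx":0,"ty":0,"tz":1,"wx":0,"wy":0,"wz":0},
    {"tx":0,"ty":0,"tz":1,"wx":0,"wy":0,"wz":0},
    {"tx":0,"ty":0,"tz":1,"wx":0,"wy":0,"wz":0},
    {"tx":0,"ty":0,"tz":1,"wx":0,"wy":0,"wz":0},
    {"tx":0,"ty":0,"tz":1,"wx":0,"wy":0,"wz":0},
    {"tx":0,"ty":0,"tz":1,"wx":0,"wy":0,"wz":0},
    {"tx":0,"ty":0,"tz":1,"wx":0,"wy":0,"wz":0},
  ],
  hand=0.3,
  force=80,
)

```text
time: 24.65
eef_pos: [0.378, -0.4722, 0.1969]
tcp_rot: [0.997, -0.076, -0.0, 0.001]
contact_force: [-0.8, -0.8, 3.9]
opening: 0.528
```

```bash
python3 - <<'E'
from h import *
goto(.3782,-.4721,.38,-.153)
p=np.array([.5575,-.2502]); th=-.186
c,s=np.cos(th),np.sin(th);b=p+np.array([c*0-s*.078,s*0+c*.078]);print(b)
goto(b[0],b[1],.38,th)
E
```

```text
t [ 1.000e-01  1.000e-01 -1.831e+02] w [0.001  0.0002 0.001 ] time 24.65 q [-1.06  0.38  1.87 -0.    0.89 -0.91] F [-0.8 -0.8  3.9] op 0.528
[ 0.57192449 -0.17354536]
t [ 146.4 -324.4 -183.5] w [0.001  0.0002 0.034 ] time 24.65 q [-1.06  0.38  1.87 -0.    0.89 -0.91] F [-0.8 -0.8  3.9] op 0.528
```

```bash
python3 - <<'E'
from h import *
goto(.5575,-.2502,.42,-.186)
E
```

```text
t [ 143.7 -246.4 -223.4] w [0.001  0.0002 0.034 ] time 24.65 q [-1.06  0.38  1.87 -0.    0.89 -0.91] F [-0.8 -0.8  3.9] op 0.528
```

>>> apply_moves(
  steps=[
    {"tx":0,"ty":0,"tz":-10,"wx":0,"wy":0,"wz":0},
    {"tx":0,"ty":0,"tz":-35,"wx":0,"wy":0,"wz":0},
    {"tx":0,"ty":0,"tz":-75,"wx":0,"wy":0,"wz":0},
    {"tx":0,"ty":0,"tz":-115,"wx":0,"wy":0,"wz":0},
    {"tx":10,"ty":-20,"tz":-155,"wx":0,"wy":0,"wz":0},
    {"tx":30,"ty":-50,"tz":-185,"wx":0,"wy":0,"wz":0.01},
    {"tx":50,"ty":-85,"tz":-205,"wx":0,"wy":0,"wz":0.02},
    {"tx":70,"ty":-120,"tz":-220,"wx":0,"wy":0,"wz":0.034},
    {"tx":92,"ty":-158,"tz":-223,"wx":0,"wy":0,"wz":0.034},
    {"tx":114,"ty":-196,"tz":-223,"wx":0,"wy":0,"wz":0.034},
    {"tx":134,"ty":-230,"tz":-223,"wx":0,"wy":0,"wz":0.034},
    {"tx":144,"ty":-246,"tz":-223,"wx":0,"wy":0,"wz":0.034},
  ],
)

```text
time: 25.85
eef_pos: [0.5587, -0.2473, 0.4175]
tcp_rot: [0.996, -0.091, -0.002, -0.001]
contact_force: [-0.6, -0.4, -2.1]
opening: 0.525
```

>>> apply_moves(
  steps=[
    {"tx":0,"ty":0,"tz":0,"wx":0,"wy":0,"wz":0},
    {"tx":0,"ty":0,"tz":0,"wx":0,"wy":0,"wz":0},
    {"tx":0,"ty":0,"tz":0,"wx":0,"wy":0,"wz":0},
  ],
)

```text
time: 26.15
eef_pos: [0.557, -0.2511, 0.4183]
tcp_rot: [0.996, -0.093, -0.001, -0.0]
contact_force: [1.1, 0.2, -2.3]
opening: 0.529
```

```bash
python3 - <<'E'
from h import *
import pickle
d=cam("wrist"); pickle.dump(d,open("w14.pkl","wb")); crop(d,"w14.png",0,0,640,400,1); crop(d,"w14c.png",240,20,400,220,4)
goto(.5575,-.2502,.42,-.186)
E
```

```text
t [ 0.3 -1.2 -1.5] w [-0.0001  0.0022 -0.0014] time 26.2 q [-0.59  0.14  1.73 -0.    1.28 -0.4 ] F [ 0.5  0.4 -3.1] op 0.53
```

View pics/w14.png

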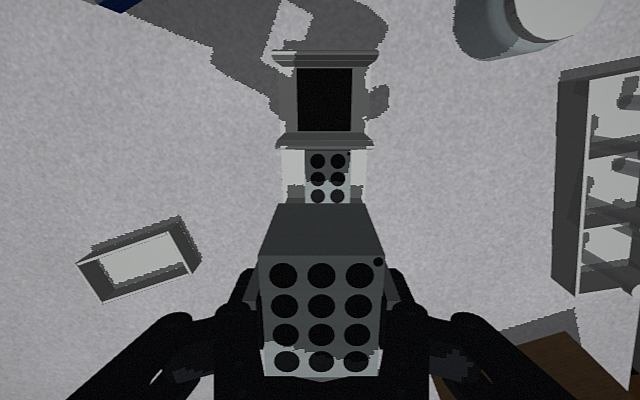

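View pics/w14c.png

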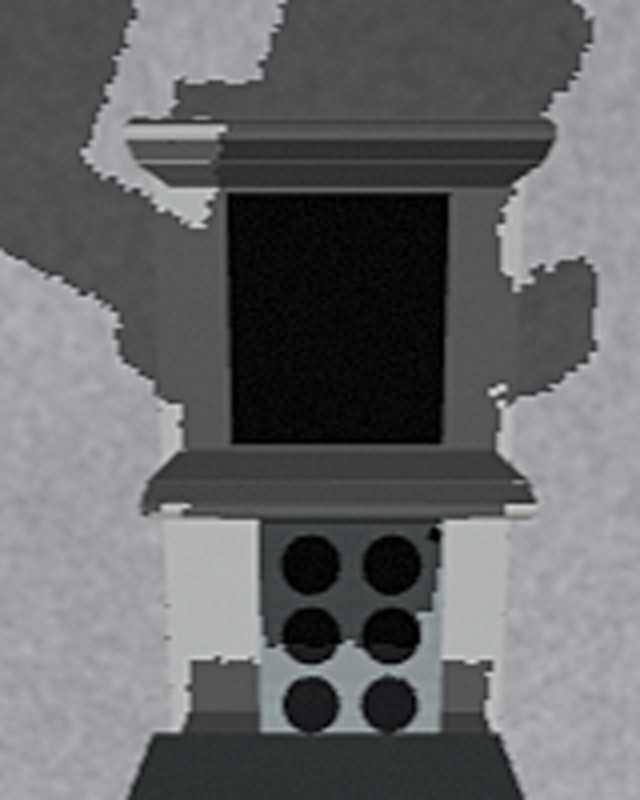

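```bash
python3 - <<'E'
from h import *
import pickle
d=pickle.load(open("w14.pkl","rb"))
q=lambda p:np.array(p,float)/4+[240,20]-.5
W=back(d,q([[228,193],[450,193],[442,443],[232,443]]),.008)
t,th,r=fit2d([[-.03,.033],[.03,.033],[.03,-.033],[-.03,-.033]],W);print("pad",t,th,np.round(r*1000,2))
c,s=np.cos(th),np.sin(th);R=np.array([[c,-s],[s,c]])
for p in [[125,121],[556,121],[130,140],[553,140],[150,482],[528,482],[142,515],[537,515]]:
    print(p,np.round(R.T@(back(d,[q(p)],.088)[0,:2]-t)*1000,1), np.round(R.T@(back(d,[q(p)],.074)[0,:2]-t)*1000,1))
b=t+R@[0,.004];print("tgt",b)
# block in hand: top corners z
s_=readout.get_state(); z=s_["eef_pos"][2]-.197+.060
hb=np.array([[259,256],[385,256],[379,377],[262,377]])
Wb=back(d,hb,z); print(fit2d([[-.023,.028],[.023,.028],[.023,-.028],[-.023,-.028]],Wb),s_["eef_pos"])
goto(b[0],b[1],.36,th)
E
```

```text
pad [ 0.57467861 -0.17602329] -0.18931474851290814 [0.52 0.29 0.49 0.24]
[125, 121] [-45.   40.7] [-47.   42.3]
[556, 121] [44.6 40.9] [46.8 42.6]
[130, 140] [-44.1  37.1] [-46.1  38.6]
[553, 140] [44.2 37.3] [46.3 38.8]
[150, 482] [-42.7 -33.5] [-44.6 -35.3]
[528, 482] [ 42.6 -33.2] [ 44.7 -35. ]
[142, 515] [-44.9 -41. ] [-46.8 -43.1]
[537, 515] [ 45.  -40.7] [ 47.3 -42.8]
tgt [ 0.57543136 -0.17209475]
(array([ 0.55775819, -0.2521484 ]), np.float64(-0.1914895117932251), array([0.00039666, 0.00016537, 0.00120317, 0.0014791 ])) [ 0.5569777  -0.25135138  0.41852896]
t [  3.5 -81.3  58.5] w [-0.0001  0.0022  0.0019] time 26.2 q [-0.59  0.14  1.73 -0.    1.28 -0.4 ] F [ 0.5  0.4 -3.1] op 0.53
```

>>> apply_moves(
  steps=[
    {"tx":1,"ty":-25,"tz":0,"wx":0,"wy":0.002,"wz":0.002},
    {"tx":3,"ty":-60,"tz":15,"wx":0,"wy":0.002,"wz":0.002},
    {"tx":3,"ty":-81,"tz":45,"wx":0,"wy":0.002,"wz":0.002},
    {"tx":3,"ty":-81,"tz":75,"wx":0,"wy":0.002,"wz":0.002},
    {"tx":3,"ty":-81,"tz":95,"wx":0,"wy":0.002,"wz":0.002},
    {"tx":3,"ty":-81,"tz":95,"wx":0,"wy":0.002,"wz":0.002},
    {"tx":3,"ty":-81,"tz":95,"wx":0,"wy":0.002,"wz":0.002},
    {"tx":3,"ty":-81,"tz":95,"wx":0,"wy":0.002,"wz":0.002},
    {"tx":3,"ty":-81,"tz":95,"wx":0,"wy":0.002,"wz":0.002},
  ],
)

```text
time: 27.1
eef_pos: [0.5759, -0.1721, 0.3262]
tcp_rot: [0.996, -0.094, 0.002, 0.001]
contact_force: [-0.3, -0.6, -2.8]
opening: 0.524
```

```bash
python3 - <<'E'
from h import *
d=cam("wrist"); crop(d,"w15.png",0,0,640,400,1)
d=cam("side"); crop(d,"s15.png",280,80,440,220,5)
goto(.57543,-.17209,.27,-.1893)
E
```

```text
t [-0.5  0.3 55.6] w [ 0.0007 -0.0034  0.001 ] time 27.2 q [-0.46  0.2   1.83  0.    1.11 -0.27] F [ 0.  -1.  -2.9] op 0.526
```

View pics/w15.png

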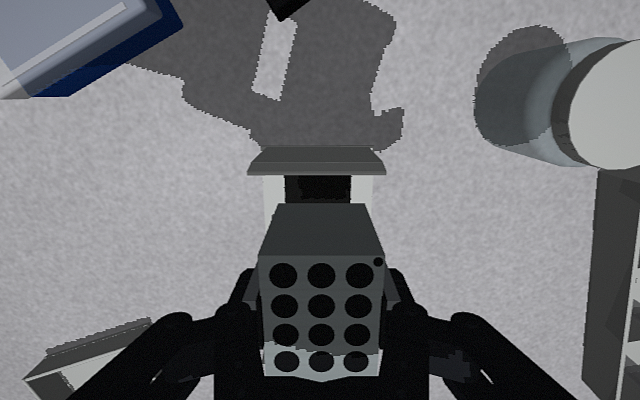

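View pics/s15.png

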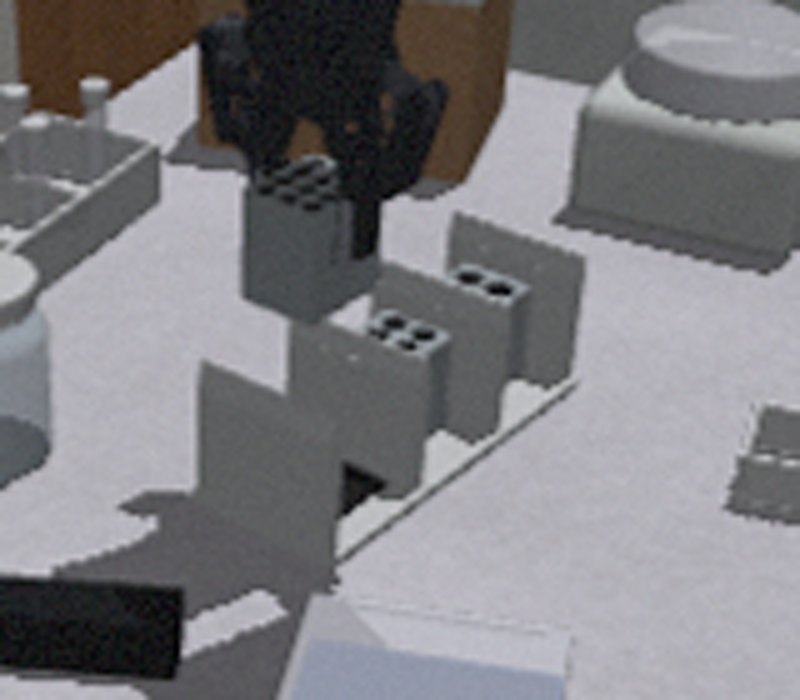

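```bash
python3 - <<'E'
from h import *
d=cam("wrist")
t=np.array([.57468,-.17602]);th=-.1893;c,s=np.cos(th),np.sin(th);R=np.array([[c,-s],[s,c]])
z=readout.get_state()["eef_pos"][2]-.197
for uv,zz in [((277,204),z),((366,204),z),((259,256),z+.06),((385,256),z+.06),((247,175),.088),((386,175),.088),((285,176),.008)]:
    print(uv,np.round(R.T@(back(d,[uv],zz)[0,:2]-t)*1000,1))
goto(.57543,-.17209,.27,-.1893)
E
```

```text
(277, 204) [-21.4  31. ]
(366, 204) [26.3 31. ]
(259, 256) [-20.6  31. ]
(385, 256) [25.2 31. ]
(247, 175) [-45.5  37.3]
(386, 175) [44.3 37.4]
(285, 176) [-29.6  17.4]
t [-0.4  0.4 55.2] w [ 0.0005 -0.0028  0.0011] time 27.25 q [-0.46  0.2   1.83  0.    1.11 -0.27] F [-0.3  0.1 -2.4] op 0.531
```

>>> apply_moves(
  steps=[
    {"tx":-1.5,"ty":0,"tz":15,"wx":0,"wy":-0.002,"wz":0},
    {"tx":-1.5,"ty":0,"tz":30,"wx":0,"wy":-0.002,"wz":0},
    {"tx":-1.5,"ty":0,"tz":45,"wx":0,"wy":-0.002,"wz":0},
    {"tx":-1.5,"ty":0,"tz":55,"wx":0,"wy":-0.002,"wz":0},
    {"tx":-1.5,"ty":0,"tz":60,"wx":0,"wy":-0.002,"wz":0},
    {"tx":-1.5,"ty":0,"tz":60,"wx":0,"wy":-0.002,"wz":0},
  ],
)

```text
time: 27.85
eef_pos: [0.5738, -0.171, 0.2625]
tcp_rot: [0.996, -0.094, -0.002, -0.001]
contact_force: [-0.0, 0.6, -2.9]
opening: 0.531
```

```bash
python3 - <<'E'
from h import *
d=cam("wrist"); crop(d,"w16.png",200,100,440,280,3.3)
t=np.array([.57468,-.17602]);th=-.1893;c,s=np.cos(th),np.sin(th);R=np.array([[c,-s],[s,c]])
st=readout.get_state();print(np.round(R.T@(st["eef_pos"][:2]-t)*1000,1))
goto(.57543,-.17209,.205,-.1893)
E
```

```text
[-1.4  4.7]
t [ 1.5  0.7 58.6] w [-0.0002  0.0017  0.0013] time 27.9 q [-0.46  0.28  1.87 -0.    1.   -0.27] F [-0.1  0.  -3.2] op 0.53
```

View pics/w16.png

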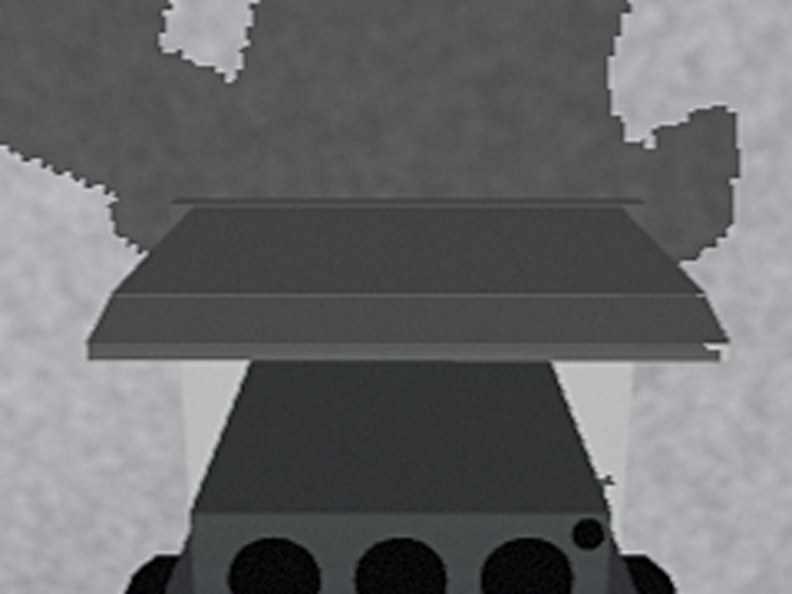

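>>> apply_moves(
  steps=[
    {"tx":0,"ty":0,"tz":10,"wx":0,"wy":0.001,"wz":0.001},
    {"tx":0,"ty":0,"tz":20,"wx":0,"wy":0.001,"wz":0.001},
    {"tx":0,"ty":0,"tz":30,"wx":0,"wy":0.001,"wz":0.001},
    {"tx":0,"ty":0,"tz":40,"wx":0,"wy":0.001,"wz":0.001},
    {"tx":0,"ty":0,"tz":48,"wx":0,"wy":0.001,"wz":0.001},
    {"tx":0,"ty":0,"tz":52,"wx":0,"wy":0.001,"wz":0.001},
    {"tx":0,"ty":0,"tz":52,"wx":0,"wy":0.001,"wz":0.001},
    {"tx":0,"ty":0,"tz":52,"wx":0,"wy":0.001,"wz":0.001},
  ],
)

```text
time: 28.7
eef_pos: [0.5742, -0.1713, 0.2122]
tcp_rot: [0.996, -0.094, 0.0, 0.0]
contact_force: [0.3, -0.2, -2.7]
opening: 0.527
```

```bash
python3 - <<'E'
from h import *
goto(.57543,-.17209,.205,-.1893)
E
```

```text
t [1.3 0.6 7.2] w [ 0.0002 -0.0004  0.0003] time 28.7 q [-0.46  0.35  1.88 -0.    0.91 -0.27] F [ 0.3 -0.2 -2.7] op 0.527
```

>>> apply_moves(
  steps=[
    {"tx":0,"ty":0,"tz":2,"wx":0,"wy":0,"wz":0},
    {"tx":0,"ty":0,"tz":4,"wx":0,"wy":0,"wz":0},
    {"tx":0,"ty":0,"tz":5,"wx":0,"wy":0,"wz":0},
    {"tx":0,"ty":0,"tz":5,"wx":0,"wy":0,"wz":0},
  ],
)

```text
time: 29.1
eef_pos: [0.574, -0.1711, 0.2069]
tcp_rot: [0.996, -0.094, -0.0, -0.0]
contact_force: [-0.7, -0.8, -3.0]
opening: 0.525
```

>>> apply_moves(
  steps=[
    {"tx":0,"ty":0,"tz":1,"wx":0,"wy":0,"wz":0},
    {"tx":0,"ty":0,"tz":1,"wx":0,"wy":0,"wz":0},
  ],
)

```text
time: 29.3
eef_pos: [0.574, -0.1711, 0.206]
tcp_rot: [0.996, -0.094, -0.0, 0.0]
contact_force: [-0.4, 0.7, -2.8]
opening: 0.526
```

>>> apply_moves(
  steps=[
    {"tx":0,"ty":0,"tz":0.7,"wx":0,"wy":0,"wz":0},
    {"tx":0,"ty":0,"tz":0.7,"wx":0,"wy":0,"wz":0},
  ],
)

```text
time: 29.5
eef_pos: [0.574, -0.1711, 0.2053]
tcp_rot: [0.996, -0.094, -0.0, -0.0]
contact_force: [0.0, -0.1, -2.3]
opening: 0.532
```

>>> apply_moves(
  steps=[
    {"tx":0,"ty":0,"tz":0.7,"wx":0,"wy":0,"wz":0},
    {"tx":0,"ty":0,"tz":0.7,"wx":0,"wy":0,"wz":0},
  ],
)

```text
time: 29.7
eef_pos: [0.5741, -0.1712, 0.2049]
tcp_rot: [0.996, -0.094, 0.0, 0.0]
contact_force: [0.2, 0.1, -1.5]
opening: 0.529
```

>>> apply_moves(
  steps=[
    {"tx":0,"ty":0,"tz":0.7,"wx":0,"wy":0,"wz":0},
    {"tx":0,"ty":0,"tz":0.7,"wx":0,"wy":0,"wz":0},
  ],
)

```text
time: 29.9
eef_pos: [0.5742, -0.1712, 0.2049]
tcp_rot: [0.996, -0.094, -0.0, 0.0]
contact_force: [-2.7, 2.7, 4.6]
opening: 0.524
```

>>> apply_moves(
  steps=[
    {"tx":0,"ty":0,"tz":0,"wx":0,"wy":0,"wz":0},
    {"tx":0,"ty":0,"tz":0,"wx":0,"wy":0,"wz":0},
    {"tx":0,"ty":0,"tz":0,"wx":0,"wy":0,"wz":0},
    {"tx":0,"ty":0,"tz":0,"wx":0,"wy":0,"wz":0},
    {"tx":0,"ty":0,"tz":-10,"wx":0,"wy":0,"wz":0},
    {"tx":0,"ty":0,"tz":-35,"wx":0,"wy":0,"wz":0},
    {"tx":0,"ty":0,"tz":-75,"wx":0,"wy":0,"wz":0},
    {"tx":0,"ty":0,"tz":-120,"wx":0,"wy":0,"wz":0},
    {"tx":0,"ty":0,"tz":-160,"wx":0,"wy":0,"wz":0},
    {"tx":0,"ty":0,"tz":-190,"wx":0,"wy":0,"wz":0},
    {"tx":0,"ty":0,"tz":-190,"wx":0,"wy":0,"wz":0},
  ],
  hand=1.0,
)

```text
time: 31.0
eef_pos: [0.575, -0.1715, 0.4016]
tcp_rot: [0.996, -0.094, 0.006, 0.002]
contact_force: [0.7, 0.1, -0.0]
opening: 1.002
```

```bash
python3 - <<'E'
from h import *
import pickle
d=cam("wrist"); crop(d,"w17.png",0,0,640,400,1); pickle.dump(d,open("w17.pkl","wb"))
d=cam("side"); crop(d,"s17.png",250,80,440,240,4); print(readout.get_state()["opening"])
E
```

```text
0.9989155832596887
```

View pics/w17.png

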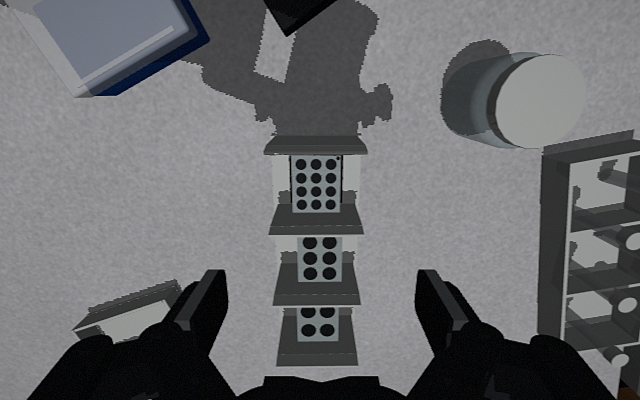

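View pics/s17.png

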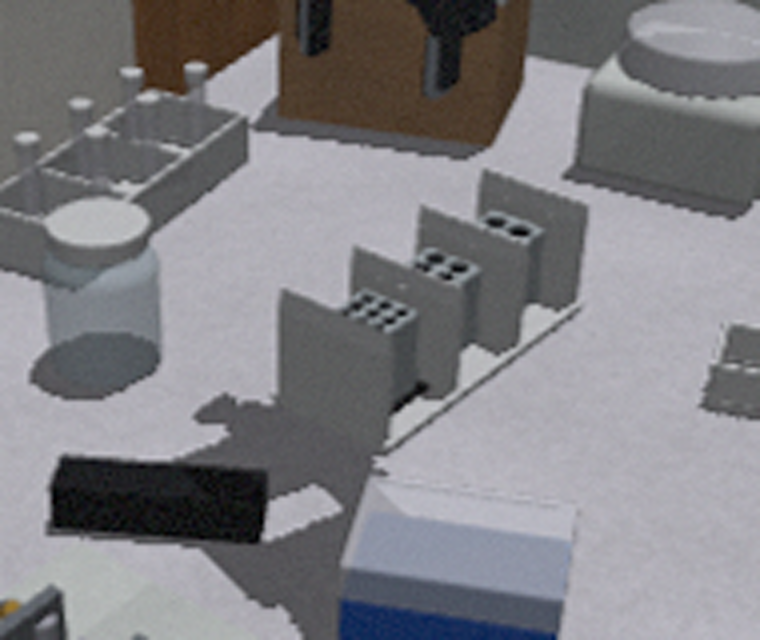

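Block stands level in the free bay, holes up (wrist view 316,185), same height as its neighbours; bar flat on the bench. A last whole-bench check against the start.

```bash
python3 - <<'E'
from h import *
import pickle
d=pickle.load(open("w17.pkl","rb")); crop(d,"w17c.png",250,120,390,240,5)
p=cam("top"); crop(p,"t17.png",0,0,640,400,1)
s=cam("side"); crop(s,"s17f.png",0,0,640,400,1)
print(readout.get_state()["time"])
E
```

```text
31.2
```

View pics/w17c.png

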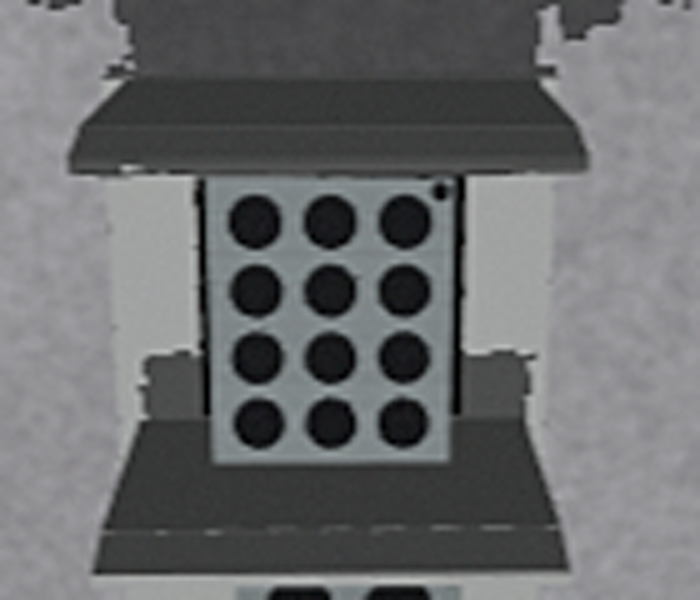

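View pics/t17.png

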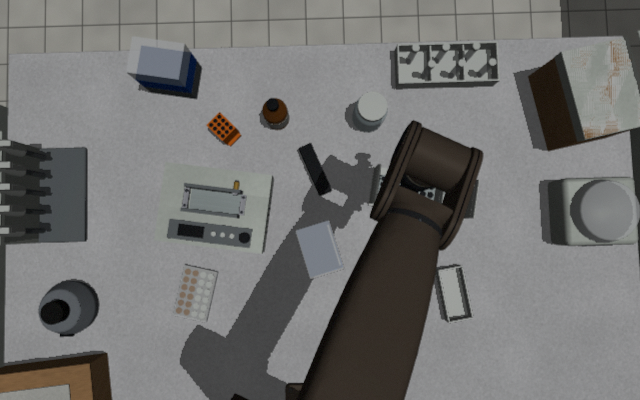

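View pics/s17f.png

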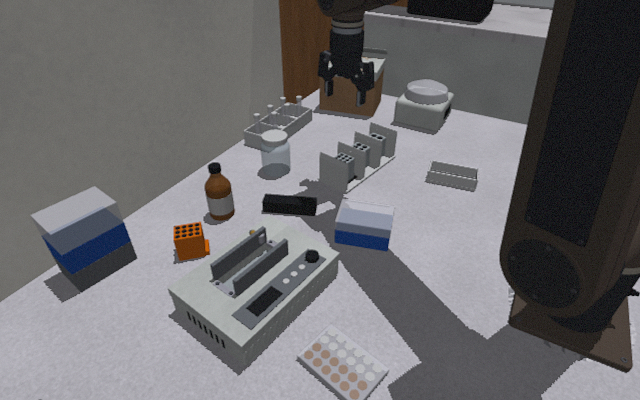

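```bash
python3 -c "
from plant import ctrl
print(ctrl.sign_off())"
```

```text
the job is handed in; nothing more can be done
None
```

The block now stands upright, holes up, on the rubber pad in the free rack bay, and the job was handed in at about 31 s of the 72 s allowed.

- **Knocking:** I held the bar lengthwise along the well and pushed the block from heater y = -33 to about -6 mm. The push read 13 N when I checked part-way and about 4 N at the end. The block's tongue was then clear of the keeper strip, which ends at -23 mm. The fingers did not touch the block until then.
- **Bar:** I laid it back on the bench in about its original place.
- **Moving the block:** I lifted it by its ends and set it on clear bench. I took it again by its sides and lowered it into the bay until the force reading showed contact. The gripper height at contact matched the pad's 8 mm seat to within about 0.1 mm.
- **Detour:** I first carried the block to a spot left of the heater, but a pipette stand there left too little room. I set it down near the reservoir instead.
- **Last checks:** After release, the wrist and side views showed the block level in its bay. By eye, the top and side views showed the bystanders, stored blocks, orange look-alike and bar where they were at the start. The gripper was open and well clear.
- **Small disagreement:** Before the final lowering, the wrist camera put the held block about 2 mm off in x and 1 mm in y compared with the measured arm pose. I shifted 1.5 mm in x and about 0.5 mm in y, which is within the bay's clearance either way.

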